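# Packing the count-night return box in two layers

## Task

Pack the blue return box for the night. First lay all the yellow-and-grey ballot cartons that are on the table (two or three) flat, label up and side by side on the bottom of the box; then lay the orange divider plate level on the two ledges inside the box; then put one ink-pad tin, coloured lid up, flat on the divider on each side of its red socket, and stand the hand stamp upright in the socket, fully down. Leave the mug, the tape roll and the hole punch where they are.

Things in the scene. Friction and masses are not known exactly. Their poses are not given: they have to be found in the camera images.
- box: Blue open-topped box, fixed to the table, 290 (its x) x 158 (its y) x 62 mm high, walls and floor 5 mm; origin at the centre of its underside, on the table. Inside it is 280 x 148 mm; along both long sides runs a grey ledge 15 mm wide (full length, from floor up) whose top is 50 mm above the table, so that the bottom space is 280 (x) x 118 (y) x 45 mm deep below the ledge tops.
- box_in (a point): Centre of the box's inner floor, 5 mm above the table; axes as the box's.
- divider: Loose orange plate 268 (its x) x 136 (its y) x 6 mm, 0.3 kg, lying on the table at the start; origin at the centre of its underside. In its middle stands a red rectangular socket, open at the top: outside 48 (x) x 62 (y) mm, inside 40 (x) x 54 (y) mm, its rim 30 mm above the plate's upper face (36 mm above the origin). It can be picked up by the socket's outside, across the 48 mm. It fits the box either way round, with 6 mm to spare on each side.
- socket (a point): Centre of the socket's floor, on the plate's upper face, 6 mm above the divider's origin; axes as the divider's.
- carton0: Rigid yellow-and-grey ballot carton 45 (its x) x 100 (its y) x 42 mm high, about 0.25 kg, with a small white label on top; origin at the centre of its underside. May be absent (then None).
- carton1: Rigid yellow-and-grey ballot carton 45 (its x) x 100 (its y) x 42 mm high, about 0.25 kg, with a small white label on top; origin at the centre of its underside. May be absent (then None).
- carton2: Rigid yellow-and-grey ballot carton 45 (its x) x 100 (its y) x 42 mm high, about 0.25 kg, with a small white label on top; origin at the centre of its underside. May be absent (then None).
- tin_a: Closed ink-pad tin with a red lid, 48 (its x) x 80 (its y) x 28 mm high, 0.12 kg; origin at the centre of its underside.
- tin_b: Closed ink-pad tin with a green lid, otherwise like tin_a.
- stamp: Hand stamp, 85 mm tall, 0.2 kg, standing upright at the start: steel foot 30 (its x) x 44 (its y) x 30 mm high, then a dark round wooden neck 24 mm in diameter from 30 to 72 mm, then a round knob 36 mm in diameter from 72 to 85 mm; origin at the centre of its underside.
- mug: White mug, rim radius 40 mm, 95 mm high, bystander; origin at the centre of its underside.
- tape: Brown tape roll lying flat, 100 mm across, 48 mm high, bystander; origin at the centre of its underside.
- punch: Grey and black desk hole punch, about 115 x 90 x 70 mm, bystander; origin at the centre of its underside.
Mind the look-alikes: they are no part of the job. What is shaped like the stamp but purple is not meant.

How it is judged:
By the outcome, as a careful person would: the job done as asked, in the order asked, and still so for the second after the job is handed in, with the robot touching nothing.
Of carton0, carton1, carton2 only 2 to 3 are there at a start; the rules pass over those that are not, and their reading is None.
At some moment in a run one of carton0, carton1, carton2, tin_a, tin_b may be knocked a few centimetres aside while the robot is not near it.
Once in a run the grip may slacken for a moment while it holds something.
It also fails if it takes over 210 s, if anything falls off the work surface, if the arm or the gripper's body presses on something with over 40 N, if the wrist force passes 120 N, or if a joint passes its speed limit or range.

## Robot

A 6-joint arm with a two-finger parallel gripper is mounted at the origin on the work surface. World frame = base frame: x ahead of the robot, y to its left, z up, the work surface at z = 0. Lengths are in m, angles in degrees, forces in N, time in s.
With the tool pointing down it reaches from about 0.275 to 0.85 m from the base axis. Payload 19 kg.
Tool frame: the origin (TCP) lies between the finger pads; the fingertips stand 11 mm ahead of it and the grasp point (between the pads) lies 8 mm behind it (arm.tips_ahead is the distance from the TCP to the fingertips, in m); z points along the fingers, x is the direction in which the jaws open and shut, and the axes are right-handed (so a half turn about z gives the same grasp; the last joint's range is limited). The gripper opens to 85 mm and grips with 20 to 120 N. Pads are 22 mm wide; open, the fingers measure 114 mm over their backs; the gripper's body (76 mm by 85 mm) begins 54 mm behind the grasp point. The pads swing forward as they close: fully open they stand 13 mm farther back than shut.
Start: joints at [-75.229, 8.623, 82.357, -0, 89.026, -7.678], TCP at [0.22, -0.531, 0.242] pointing down, gripper open.
Joint ranges: [-160.23, 160.23], [-39.13, 120.54], [6.94, 153.29], [-79.49, 259.48], [9.18, 160.14], [-161.06, 161.06]. Speed limits (degrees/s): [108.29, 108.29, 127.2, 172.46, 172.46, 172.46].

## Interface

Orientations are given as a 3x3 rotation matrix whose columns are the frame's x, y, z axes.
In Python, from plant import arm, vision, sign_off gives the robot as it stands. The module is installed in compiled form; this text tells all that it offers.
- The arm moves only by the shell command python3 -m jog 'ROWS' [FORCE]. ROWS is JSON, a list of rows, each a list of 7 numbers: the shift along the tool's x, y, z scaled (see below), then the turn, a rotation vector about the tool's x, y, z scaled (see below), then the closure, from 0 (fully open) to 1 (shut). A call has 1 to 10 rows; each row is the pose to reach, as a shift and turn from the pose commanded when the call began, along the tool's axes at that moment, turning the shorter way round; what a row does not reach only later rows make up. The controller multiplies each number of a shift by 0.2 m and each number of a turn by pi rad. A row lasts 1/12 s, in which the tool goes at most 41.7 mm and 7.16 degrees, less where a joint would pass 70% of its speed; a pose out of reach is approached as far as the arm can. A call with a number of a shift or a turn outside -1 to 1 is refused whole. A call with a gripper value outside its range is refused whole. The fingers move at their own pace and stop on an object; FORCE is the grip in N (left out, the last holds). Time passes only in rows, so rows that repeat a pose let the fingers close. It gives the time, the measured TCP pose, the force and the opening at its end, in the units of the state.
- arm.sense(): the state, without advancing time (a new reading comes with each control period).
- vision.get_image(name): name is "scene" or "top"; returns a dict with "pixels" (384x512x3 uint8, red, green, blue), "fx", "fy", "cx", "cy" (pixels), "dist_coeffs" ([k1, k2, p1, p2, k3] as OpenCV has them; the pictures are not rectified), "eye" and "attitude" of the camera in the world. Camera axes: x right, y down, z forward; pixel columns grow to the right and rows downward; lengths in m; the calibration is good to about 2 mm. A picture is of the moment at which its call begins. There is no depth.
- sign_off(): hands the job in, once; it reports no verdict.
Trained networks look in a picture, given as the dict that the camera call returned (one of the last four; its "shot" number tells which), for a name from the list of things; names that differ only in an ending like _2 or _b are one class to them, and where a whole thing is asked for, a point or a joint stands for the part that bears it (a point fixed in the world has none). Each returns a list of dicts, best first, with "p" (0 to 1); they miss things now and then, are a little off and sometimes report something else, mostly with a low value. They report only what shows in the picture. A call takes as long as a camera call. They do not tell look-alikes from the thing itself.
- vision.find_in(picture, thing): "extent" ([left, top, width, height] as shares, 0 to 1, of the picture: columns of its width, rows of its height, round what is visible of it).
- vision.place_of(picture, thing): "point" ([column, row] as shares, 0 to 1, of the picture: columns of its width, rows of its height: a listed point, or the origin of a listed thing).
The state is a dict: "t": time; "joint_pos": joint angles; "joint_velocities": joint speeds; "effort": joint torques, N m; "eef_pos": TCP position; "eef_rot": TCP orientation; "force": force on the tool from outside, world axes, zero at the start; "moment": the same for the moment, N m; "opening": finger opening in m.
Only numpy, scipy, OpenCV 4.12 (cv2) and the standard library are available. Lean on these libraries where they do the work, as an engineer would, in place of code of your own. Each camera call takes 0.05 s, during which the arm holds its last target.

## Working session

There is one attempt and no reset: what is moved stays moved. The work goes in short steps, Python scripts to look and compute and a shell command to move; the robot and the scene stay as the last step left them, time stands still between calls to the robot, and variables do not carry over. Pictures are saved under pics/ and viewed, and the job is handed in when it is done.

```bash
mkdir -p pics; ls; cat > h.py <<'E'
import numpy as np, cv2
from plant import arm, vision
def K(p): return np.array([[p['fx'],0,p['cx']],[0,p['fy'],p['cy']],[0,0,1]],float)
def ray(p,uv):
    n=cv2.undistortPoints(np.array([[uv]],float),K(p),np.array(p['dist_coeffs'],float))[0,0]
    R=np.array(p['attitude'],float); return np.array(p['eye'],float),R@np.array([n[0],n[1],1.])
def at_z(p,uv,z):
    e,d=ray(p,uv); return e+d*(z-e[2])/d[2]
def proj(p,X):
    R=np.array(p['attitude'],float); X=np.atleast_2d(X)
    r=cv2.Rodrigues(R.T)[0]; t=-R.T@np.array(p['eye'],float)
    return cv2.projectPoints(X.astype(float),r,t,K(p),np.array(p['dist_coeffs'],float))[0][:,0]
def save(p,name,crop=None,scale=1):
    im=p['pixels'][:,:,::-1].copy()
    if crop: x0,y0,x1,y1=crop; im=im[y0:y1,x0:x1]
    if scale!=1: im=cv2.resize(im,None,fx=scale,fy=scale,interpolation=cv2.INTER_CUBIC)
    cv2.imwrite('pics/'+name+'.png',im)
E
python3 - <<'E'
from h import *
for n in('scene','top'):
    p=vision.get_image(n); save(p,n+'0',scale=1.5); print(n,p['eye'],np.round(p['attitude'],3).tolist(),p['fx'],p['dist_coeffs'],p['pixels'].shape)
    for t in ['box_in','divider','socket','carton0','tin_a','stamp','mug','tape','punch']:
        for d in vision.place_of(p,t)[:6]:
            u=[d['point'][0]*512,d['point'][1]*384]; print(t,round(d['p'],2),np.round(u,1),np.round(at_z(p,u,0)[:2],3))
print(arm.sense())
E
```

```text
pics
scene [ 1.14400326 -0.38491212  1.00662563] [[0.633, 0.609, -0.479], [0.774, -0.507, 0.378], [-0.012, -0.61, -0.792]] 425.73433519686745 [-0.13710505  0.          0.          0.          0.        ] (384, 512, 3)
box_in 0.74 [225.3 204.3] [0.53  0.002]
divider 0.77 [309.7 163.1] [0.573 0.301]
socket 0.78 [307.4 161.6] [0.564 0.3  ]
socket 0.56 [134.4 227.1] [ 0.429 -0.245]
carton0 0.77 [134.2 229.7] [ 0.436 -0.25 ]
carton0 0.68 [155.4 253. ] [ 0.539 -0.243]
tin_a 0.87 [183.  280.5] [ 0.654 -0.23 ]
tin_a 0.76 [ 89.4 257.1] [ 0.434 -0.393]
stamp 0.74 [268.9 117.1] [0.332 0.34 ]
stamp 0.51 [253.9 136.5] [0.371 0.24 ]
mug 0.91 [360.1 132.7] [0.584 0.526]
tape 0.72 [246.9 283.6] [ 0.765 -0.107]
punch 0.69 [320.7 240.4] [0.795 0.129]
top [0.45968929 0.03572636 1.07346466] [[-0.005, -0.994, 0.114], [-0.999, 0.01, 0.037], [-0.038, -0.113, -0.993]] 368.71950661463916 [0.02891332 0.         0.         0.         0.        ] (384, 512, 3)
box_in 0.79 [271.1 213. ] [0.537 0.013]
box_in 0.46 [232.3 133.4] [0.776 0.126]
divider 0.93 [177.6 202.2] [0.571 0.288]
socket 0.72 [171.4 202.6] [0.57 
[... 452 characters left out ...]
 6.19048556e-04,
        8.90258494e+01, -7.67735174e+00]), 'joint_velocities': array([-0.02444217,  0.02463353, -0.06410523, -0.17175823,  0.04572168,
        0.06899038]), 'effort': array([ 7.40383493e-04, -7.12806344e+01, -5.71053064e+01,  1.25690417e-04,
        1.71709224e-03, -2.40926323e-05]), 'eef_pos': array([ 0.21955151, -0.53141526,  0.24225848]), 'eef_rot': array([[ 3.81858114e-01, -9.24220959e-01, -1.84761664e-05],
       [-9.24220952e-01, -3.81858113e-01,  1.12440767e-04],
       [-1.10975388e-04, -2.58603593e-05, -9.99999994e-01]]), 'force': array([ 0.16792903,  0.74320784, -0.9722812 ]), 'moment': array([-0.01894147,  0.05579292,  0.00819442]), 'opening': 0.08550098859107777}
```

View pics/scene0.png

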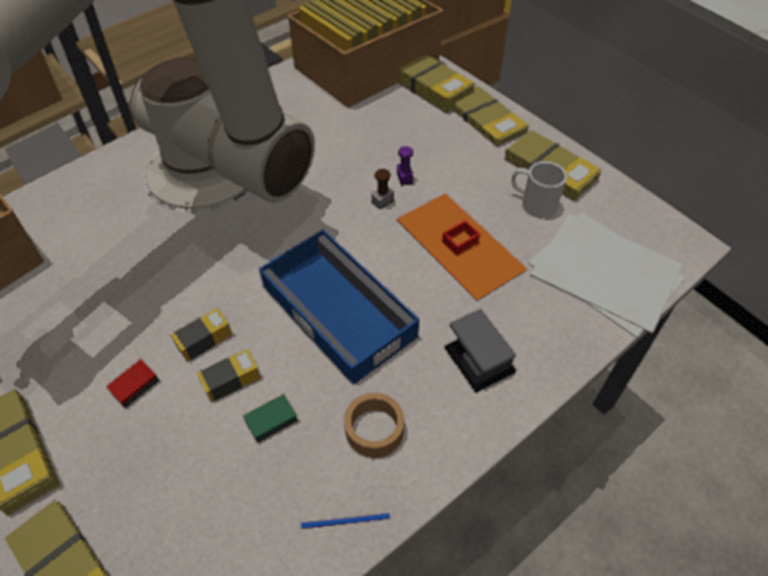

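View pics/top0.png

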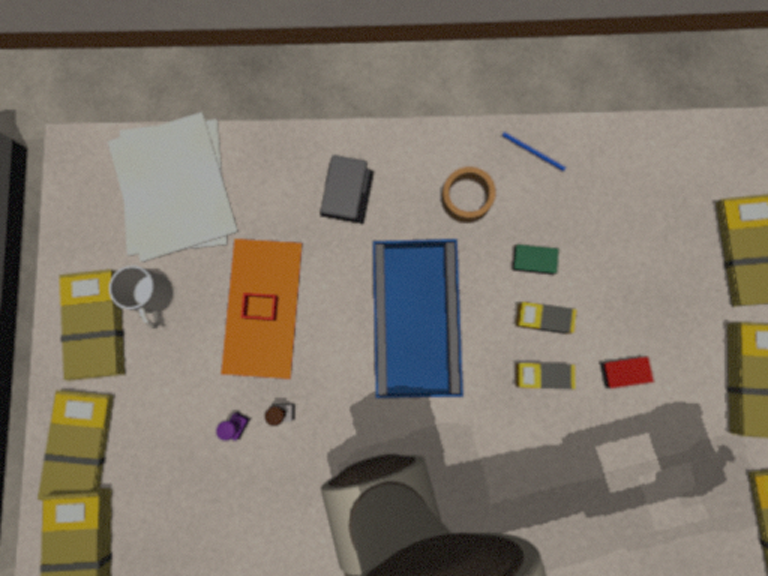

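The box is at (336..461, 240..397 in the 1.5x top view). There are two small yellow-and-grey cartons, at top (546,317) and (546,375). The larger olive ones at the table edges are look-alikes. The red tin is at (628,372), the green tin at (536,259), and the divider at (262,308). There are two stamp shapes: one with a steel foot and brown neck at top (275,413), and a purple one at (230,428). The brown one fits the description. I'll enlarge that area to confirm and then measure.

```bash
cat >> h.py <<'E'
from scipy.optimize import minimize
def Rz(a): c,s=np.cos(a),np.sin(a); return np.array([[c,-s,0],[s,c,0],[0,0,1]])
def corners(x,y,a,L,W,H,z0=0):
    c=np.array([[sx*L/2,sy*W/2,z] for sx in(-1,1) for sy in(-1,1) for z in(0,H)])
    return c@Rz(a).T+[x,y,z0]
S=8
def fit(masks,x,y,a,L,W,H,z0=0):
    """masks: list of (picture, mask). returns x,y,angle,IoUs"""
    def ious(v):
        r=[]
        for p,m in masks:
            q=proj(p,corners(v[0],v[1],v[2],L,W,H,z0)); hull=cv2.convexHull(q.astype(np.float32))
            lo=np.floor(hull[:,0].min(0)).astype(int)-12; hi=np.ceil(hull[:,0].max(0)).astype(int)+12
            lo=np.maximum(lo,0); hi=np.minimum(hi,[512,384])
            w,h=hi-lo; im=np.zeros((h*S,w*S),np.uint8)
            cv2.fillConvexPoly(im,np.round((hull[:,0]-lo+0.5)*S).astype(np.int32),255)
            im=cv2.resize(im,(int(w),int(h)),interpolation=cv2.INTER_AREA)/255.
            mm=m[lo[1]:hi[1],lo[0]:hi[0]]
            r.append(np.minimum(im,mm).sum()/np.maximum(im,mm).sum())
        return r
    v0=np.array([x,y,a]); best=None
    for _ in range(3):
        s=minimize(lambda v:-np.sum(ious(v)),v0,method='Nelder-Mead',options=dict(initial_simplex=v0+np.array([[0,0,0],[.008,0,0],[0,.008,0],[0,0,.12]]),xatol=1e-4,fatol=1e-4))
        v0=s.x
    return v0,np.round(ious(v0),2)
def hsv(p): return cv2.cvtColor(p['pixels'],cv2.COLOR_RGB2HSV)
def goto(target,yaw_x=None):
    """print units for shift to world TCP target & tool x axis direction yaw (deg, world), tool down"""
    s=arm.sense(); R=s['eef_rot']; d=R.T@(np.array(target)-s['eef_pos'])
    out=list(np.round(d/0.2,4))
    if yaw_x is None: yaw_x=np.degrees(np.arctan2(R[1,0],R[0,0]))
    a=np.radians(yaw_x); Rt=np.array([[np.cos(a),np.sin(a),0],[np.sin(a),-np.cos(a),0],[0,0,-1.]])
    rv=cv2.Rodrigues(R.T@Rt)[0].ravel(); out+=list(np.round(rv/np.pi,4))
    print('goto',np.round(target,4),'yaw',round(yaw_x,1),'->',[float(o) for o in out],'rows>=',int(np.ceil(max(np.linalg.norm(d)/.0417,np.degrees(np.linalg.norm(rv))/7.16))),'j',np.round(s['joint_pos'],0))
E
python3 - <<'E'
from h import *
t=vision.get_image('top'); s=vision.get_image('scene')
a=cv2.resize(t['pixels'][240:310,130:230,::-1],None,fx=4,fy=4,interpolation=2)
b=cv2.resize(s['pixels'][80:150,220:320,::-1],None,fx=4,fy=4,interpolation=2)
c=cv2.resize(t['pixels'][150:270,330:450,::-1],None,fx=3,fy=3,interpolation=2)
cv2.imwrite('pics/c1.png',np.hstack([a,b])[:, :800]); cv2.imwrite('pics/c2.png',c)
h=hsv(t)
for n,(u,v) in dict(table=(330,190),shadow=(400,285),yel=(350,211),gre=(372,212),red=(418,247),green=(357,173),orange=(160,210),box=(280,200),boxl=(302,200)).items(): print(n,h[v,u])
h=hsv(s)
for n,(u,v) in dict(table=(200,310),yel=(165,245),gre=(147,253),red=(88,254),green=(180,278),orange=(320,180)).items(): print(n,h[v,u])
E
```

```text
table [ 14  31 162]
shadow [ 15  30 102]
yel [ 28  20 165]
gre [40 19 81]
red [  2 226 134]
green [ 71 116  92]
orange [  9 206 167]
box [108 169 121]
boxl [  8  10 100]
table [ 13  23 152]
yel [ 23  96 160]
gre [25 22 71]
red [  1 208 130]
green [ 73 111  87]
orange [ 13 193 161]
```

View pics/c1.png

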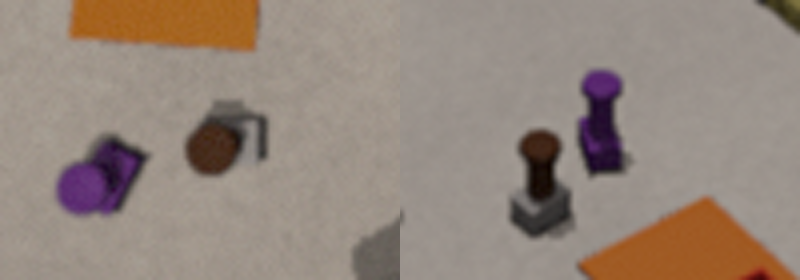

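View pics/c2.png

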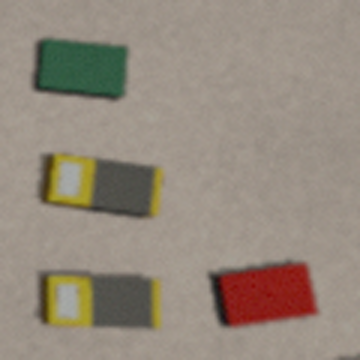

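The crop confirms it: the brown-necked stamp with the steel foot (scene crop 540,180) is the one meant, and the purple one is the look-alike. Next I'll fit the poses.

```bash
cat >> h.py <<'E'
def blob(m,uv,r=40):
    m=m.astype(np.uint8); w=np.zeros_like(m); u,v=int(uv[0]),int(uv[1]); 
    w[max(0,v-r):v+r,max(0,u-r):u+r]=m[max(0,v-r):v+r,max(0,u-r):u+r]
    n,l,st,ce=cv2.connectedComponentsWithStats(w)
    if n<2: return w
    k=max(range(1,n),key=lambda i:st[i,4]-3*np.hypot(*(ce[i]-uv)))
    o=(l==k).astype(np.uint8); cs=cv2.findContours(o,0,2)[0]
    return cv2.drawContours(o*0,cs,-1,1,-1).astype(float)
def mask(p,kind):
    h=hsv(p).astype(int); H,Sx,V=h[...,0],h[...,1],h[...,2]
    if kind=='carton': return ((H>17)&(H<40)&(Sx>70))|((V<100)&(Sx<60)&(H>17))
    if kind=='red': return ((H<6)|(H>172))&(Sx>140)
    if kind=='green': return (H>55)&(H<90)&(Sx>70)
    if kind=='orange': return (Sx>140)&(H<22)
    if kind=='blue': return (H>98)&(H<120)&(Sx>110)
DIM=dict(carton=(.045,.1,.042),red=(.048,.08,.028),green=(.048,.08,.028),orange=(.268,.136,.006))
def measure(ps,kind,xy,a,z0=0,r=40):
    D=DIM[kind]; ms=[]
    for p in ps:
        uv=proj(p,[xy[0],xy[1],z0+D[2]/2])[0]; ms.append((p,blob(mask(p,kind),uv,r)))
    v,i=fit(ms,xy[0],xy[1],np.radians(a),*D,z0); v[2]=np.degrees(v[2]); return v,i
def dump(x): return np.round(x,4)
E
python3 - <<'E'
from h import *
t=vision.get_image('top'); s=vision.get_image('scene')
for k,xy,a,r in [('carton',(.433,-.25),90,26),('carton',(.539,-.244),90,26),('red',(.436,-.4),90,30),('green',(.648,-.232),90,30),('orange',(.571,.288),90,90)]:
    for ps in([t],[s],[t,s]):
        v,i=measure(ps,k,xy,a,r=r); print(k,dump(v),i)
# box: blue
for ps in([t],[s],[t,s]):
    ms=[(p,blob(mask(p,'blue')|False,proj(p,[.535,.01,.03])[0],100)) for p in ps]
    v,i=fit(ms,.535,.01,0.,.29,.158,.062); print('box',dump(v),np.degrees(v[2]),i)
E
```

```text
carton [  0.4306  -0.2406 179.7711] [0.94]
carton [  0.4305  -0.2412 178.8397] [0.92]
carton [  0.4305  -0.2407 179.3209] [0.94 0.92]
carton [  0.5375  -0.2456 170.784 ] [0.92]
carton [  0.5375  -0.2472 170.9863] [0.93]
carton [  0.5378  -0.2465 171.4824] [0.92 0.93]
red [ 0.4363 -0.3906  5.8146] [0.84]
red [  0.4294  -0.3934 183.8557] [0.74]
red [ 0.4366 -0.3931  4.8329] [0.83 0.73]
green [  0.6507  -0.2345 178.6416] [0.8]
green [  0.6477  -0.234  167.6679] [0.77]
green [  0.6498  -0.2344 168.982 ] [0.79 0.76]
orange [ 0.57    0.3029 89.7769] [0.39]
orange [  0.5624   0.2958 175.5141] [0.93]
orange [ 0.6298  0.357  86.2665] [0.43 0.38]
box [ 0.5389 -0.0016  0.0254] 1.4556443057216528 [0.7]
box [ 0.5365 -0.005  -0.009 ] -0.5140421577434743 [0.9]
box [ 0.5357 -0.0035  0.0049] 0.2810393185010593 [0.7 0.9]
```

```bash
python3 - <<'E'
from h import *
t=vision.get_image('top'); s=vision.get_image('scene')
for ps in([t],[s],[t,s]):
    v,i=measure(ps,'orange',(.57,.295),-4,r=70); print('orange',dump(v),i)
for ps in([t],[s],[t,s]):
    ms=[]
    for p in ps:
        h=hsv(p).astype(int); m=(h[...,0]>95)&(h[...,0]<125)&(h[...,1]>70)
        b=blob(m,proj(p,[.535,0,.03])[0],90); c=cv2.convexHull(cv2.findContours(b.astype(np.uint8),0,2)[0][0]); b=cv2.fillConvexPoly(b,c,1.); ms.append((p,b))
    v,i=fit(ms,.535,.0,0.,.29,.158,.062); print('box',dump(v),np.degrees(v[2]),i)
# tins: lid top face from top camera
for k,xy in(('red',(.436,-.393)),('green',(.65,-.234))):
  for p in (t,s):
    uv=proj(p,[*xy,.028])[0]; b=blob(mask(p,k),uv,30)
    c=max(cv2.findContours(b.astype(np.uint8),0,1)[0],key=len)[:,0]
    P=np.array([at_z(p,q,.028)[:2] for q in c]); print(k,cv2.minAreaRect((P*1000).astype(np.float32)))
im=t['pixels'].copy()
def dr(im,p,v,D,col):
    for z in(0,D[2]):
        q=proj(p,corners(v[0],v[1],np.radians(v[2]),*D)); 
    q=q.reshape(2,2,2,2)
    return q
vs=[('carton',(.4305,-.2407,179.3)),('carton',(.5378,-.2465,171.5)),('red',(.4366,-.393,4.8)),('green',(.65,-.2344,175))]
big=cv2.resize(im[140:290,320:470,::-1],None,fx=4,fy=4,interpolation=2)
for k,v in vs:
    q=dr(im,t,v,DIM[k],0)
    for zi,c in((0,(255,255,255)),(1,(255,0,255))):
        pts=np.array([q[0,0,zi],q[0,1,zi],q[1,1,zi],q[1,0,zi]]); pts=((pts-[320,140]+.5)*4).astype(np.int32)
        cv2.polylines(big,[pts],True,c,1)
cv2.imwrite('pics/ov1.png',big)
E
```

```text
orange [ 0.5636  0.2974 -4.2197] [0.96]
orange [ 0.562   0.2961 -4.688 ] [0.93]
orange [ 0.5626  0.2962 -4.3589] [0.96 0.93]
box [ 0.5381 -0.0032  0.0098] 0.5630772496405478 [0.98]
box [ 0.5375 -0.0047  0.0055] 0.3153853273665228 [0.97]
box [ 0.5379 -0.0036  0.0109] 0.6240898600146271 [0.98 0.97]
red ((436.07891845703125, -387.9804992675781), (46.12427520751953, 81.10803985595703), 8.812905311584473)
red ((441.5772399902344, -392.400146484375), (52.3150749206543, 76.32014465332031), 9.355792999267578)
green ((648.2520141601562, -229.93678283691406), (77.70055389404297, 46.173946380615234), 83.05229187011719)
green ((655.3192749023438, -235.5257568359375), (75.80750274658203, 50.47053527832031), 82.47627258300781)
```

View pics/ov1.png

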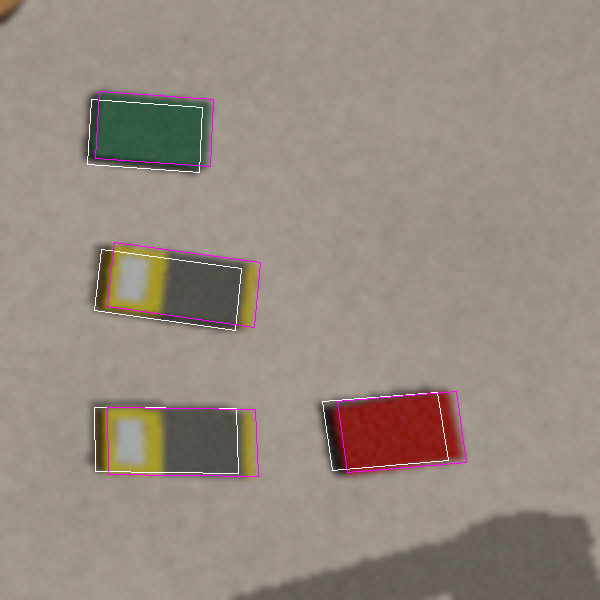

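```bash
python3 - <<'E'
from h import *
goto([.4305,-.2415,.14],-0.7)
E
```

```text
goto [ 0.4305 -0.2415  0.14  ] yaw -0.7 -> [-0.9367, -1.5284, 0.5114, -0.0, 0.0, -0.3714] rows>= 10 j [-75.   9.  82.  -0.  89.  -8.]
```

```bash
python3 -m jog '[[-0.47,-0.76,0.1,0,0,-0.18,0],[-0.47,-0.76,0.1,0,0,-0.18,0],[-0.47,-0.76,0.1,0,0,-0.18,0],[-0.47,-0.76,0.1,0,0,-0.18,0],[-0.47,-0.76,0.1,0,0,-0.18,0],[-0.47,-0.76,0.1,0,0,-0.18,0]]' 60; python3 - <<'E'
from h import *
goto([.4305,-.2415,.14],-0.7)
E
```

```text
t: 1.8
eef_pos: [0.3258, -0.3839, 0.2223]
eef_rot: [[0.822, -0.569, 0.0], [-0.569, -0.822, 0.0], [0.0, -0.001, -1.0]]
force: [0.4, -0.9, -0.3]
opening: 0.0859
goto [ 0.4305 -0.2415  0.14  ] yaw -0.7 -> [0.0252, -0.883, 0.412, -0.0002, -0.0001, -0.1889] rows>= 5 j [-58.   0.  93.   0.  86. -24.]
```

```bash
python3 -m jog '[[0.025,-0.883,0.41,0,0,-0.189,0],[0.025,-0.883,0.41,0,0,-0.189,0],[0.025,-0.883,0.41,0,0,-0.189,0],[0.025,-0.883,0.41,0,0,-0.189,0],[0.025,-0.883,0.41,0,0,-0.189,0],[0.025,-0.883,0.41,0,0,-0.189,0],[0.025,-0.883,0.41,0,0,-0.189,0]]' 60; python3 - <<'E'
from h import *
goto([.4305,-.2415,.022],-0.7)
t=vision.get_image('top'); s=vision.get_image('scene')
save(s,'s1',(60,100,260,340),2.5)
E
```

```text
t: 2.38
eef_pos: [0.4301, -0.2445, 0.1398]
eef_rot: [[1.0, -0.02, -0.001], [-0.02, -1.0, 0.001], [-0.001, -0.001, -1.0]]
force: [-0.9, -0.4, 0.0]
opening: 0.0853
goto [ 0.4305 -0.2415  0.022 ] yaw -0.7 -> [0.0022, -0.015, 0.5891, -0.0002, 0.0003, -0.0023] rows>= 3 j [-39.   2. 101.  -0.  76. -37.]
```

View pics/s1.png

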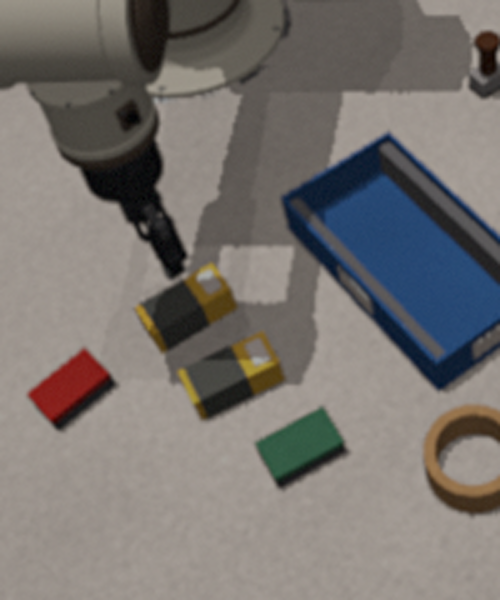

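The gripper is above the lower carton (scene crop 185,305), and the path down is clear.

```bash
python3 -m jog '[[0.002,-0.015,0.4,0,0,-0.002,0],[0.002,-0.015,0.4,0,0,-0.002,0],[0.002,-0.015,0.589,0,0,-0.002,0],[0.002,-0.015,0.589,0,0,-0.002,0],[0.002,-0.015,0.589,0,0,-0.002,1],[0.002,-0.015,0.589,0,0,-0.002,1],[0.002,-0.015,0.589,0,0,-0.002,1],[0.002,-0.015,0.589,0,0,-0.002,1],[0.002,-0.015,0.589,0,0,-0.002,1],[0.002,-0.015,0.589,0,0,-0.002,1]]' 60; python3 -m jog '[[0,0,0,0,0,0,1],[0,0,0,0,0,0,1],[0,0,0,0,0,0,1],[0,0,0,0,0,0,1]]'
```

```text
t: 3.32
eef_pos: [0.4314, -0.2432, 0.0252]
eef_rot: [[1.0, -0.014, 0.003], [-0.014, -1.0, -0.003], [0.003, 0.003, -1.0]]
force: [-3.5, -2.1, 12.6]
opening: 0.044
t: 3.65
eef_pos: [0.4313, -0.2431, 0.0251]
eef_rot: [[1.0, -0.014, 0.003], [-0.014, -1.0, -0.003], [0.003, 0.003, -1.0]]
force: [-3.6, -0.6, 12.6]
opening: 0.0442
```

```bash
python3 -m jog '[[0,0,-0.3,0,0,0,1],[0,0,-0.6,0,0,0,1],[0,0,-0.75,0,0,0,1],[0,0,-0.75,0,0,0,1],[0,0,-0.75,0,0,0,1],[0,0,-0.75,0,0,0,1]]'; python3 - <<'E'
from h import *
goto([.502,-.0065,.17],0.6)
E
```

```text
t: 4.15
eef_pos: [0.4309, -0.2424, 0.1749]
eef_rot: [[1.0, -0.014, 0.003], [-0.014, -1.0, -0.003], [0.004, 0.003, -1.0]]
force: [-0.3, -0.4, -3.7]
opening: 0.044
goto [ 0.502  -0.0065  0.17  ] yaw 0.6 -> [0.3396, -1.1845, 0.0226, 0.0009, -0.0011, -0.0077] rows>= 6 j [-38.   1.  99.   0.  80. -38.]
```

```bash
python3 -m jog '[[0.17,-0.6,0.01,0,0,-0.004,1],[0.17,-0.6,0.01,0,0,-0.004,1],[0.17,-0.6,0.01,0,0,-0.004,1],[0.17,-0.6,0.01,0,0,-0.004,1]]';python3 -m jog '[[0.17,-0.585,0.01,0.0009,-0.0011,-0.004,1],[0.17,-0.585,0.01,0.0009,-0.0011,-0.004,1],[0.17,-0.585,0.01,0.0009,-0.0011,-0.004,1],[0.17,-0.585,0.01,0.0009,-0.0011,-0.004,1],[0.17,-0.585,0.01,0.0009,-0.0011,-0.004,1],[0.17,-0.585,0.01,0.0009,-0.0011,-0.004,1]]'; python3 - <<'E'
from h import *
goto([.502,-.0065,.035],0.6)
s=vision.get_image('scene'); save(s,'s2',(130,80,330,280),3); t=vision.get_image('top'); save(t,'t2',(210,140,460,290),3)
E
```

```text
t: 4.48
eef_pos: [0.4665, -0.1166, 0.1696]
eef_rot: [[1.0, 0.003, -0.001], [0.003, -1.0, 0.003], [-0.001, -0.003, -1.0]]
force: [0.9, -0.2, -2.0]
opening: 0.0443
t: 4.98
eef_pos: [0.4996, -0.0054, 0.1677]
eef_rot: [[1.0, 0.012, -0.005], [0.012, -1.0, 0.003], [-0.005, -0.003, -1.0]]
force: [0.6, -1.2, -2.6]
opening: 0.0439
goto [ 0.502  -0.0065  0.035 ] yaw 0.6 -> [0.015, 0.0075, 0.6635, -0.0009, 0.0016, 0.0006] rows>= 4 j [-10.   2.  98.   0.  80. -10.]
```

View pics/s2.png

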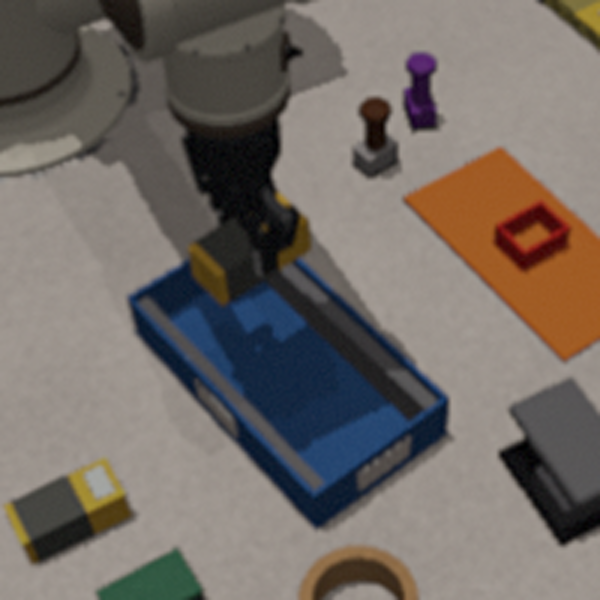

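View pics/t2.png

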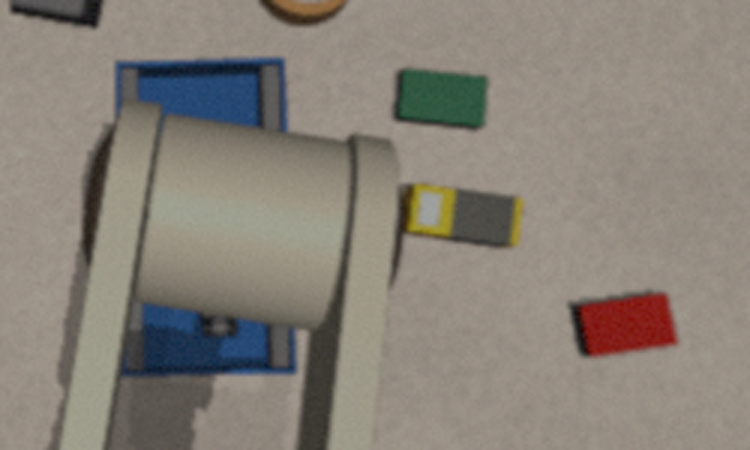

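```bash
python3 - <<'E'
from h import *
s=vision.get_image('scene')
c=corners(.4996,-.003,0.012,.045,.1,.042,.1425)
q=proj(s,c)
for a,b in zip(c,q): print(np.round(a,3),np.round((b-[130,80])*3))
E
```

```text
[ 0.478 -0.053  0.142] [191. 274.]
[ 0.478 -0.053  0.184] [185. 243.]
[0.477 0.047 0.142] [280. 220.]
[0.477 0.047 0.184] [277. 188.]
[ 0.523 -0.053  0.142] [221. 305.]
[ 0.523 -0.053  0.184] [216. 273.]
[0.521 0.047 0.142] [311. 248.]
[0.521 0.047 0.184] [308. 216.]
```

The projected carton corners match the picture: (221,305) against an observed (222,303). I'll lower it.

```bash
python3 -m jog '[[0.013,0.007,0.15,0,0.0015,0,1],[0.013,0.007,0.3,0,0.0015,0,1],[0.013,0.007,0.45,0,0.0015,0,1],[0.013,0.007,0.55,0,0.0015,0,1],[0.013,0.007,0.62,0,0.0015,0,1],[0.013,0.007,0.66,0,0.0015,0,1],[0.013,0.007,0.68,0,0.0015,0,1],[0.013,0.007,0.685,0,0.0015,0,1],[0.013,0.007,0.685,0,0.0015,0,1],[0.013,0.007,0.685,0,0.0015,0,1]]'
```

```text
t: 5.97
eef_pos: [0.5027, -0.0067, 0.0324]
eef_rot: [[1.0, 0.011, 0.003], [0.011, -1.0, 0.003], [0.003, -0.003, -1.0]]
force: [0.3, 0.4, -1.4]
opening: 0.0437
```

```bash
python3 -m jog '[[0,0,0.008,0,0,0,1],[0,0,0.008,0,0,0,1],[0,0,0.008,0,0,0,0.6],[0,0,0.008,0,0,0,0.3],[0,0,0.008,0,0,0,0.3],[0,0,0.008,0,0,0,0.3]]';python3 -m jog '[[0,0,-0.2,0,0,0,0.3],[0,0,-0.4,0,0,0,0.3],[0,0,-0.6,0,0,0,0.3],[0,0,-0.65,0,0,0,0],[0,0,-0.65,0,0,0,0]]'; python3 - <<'E'
from h import *
goto([.538,-.245,.15],-8)
t=vision.get_image('top'); s=vision.get_image('scene'); save(s,'s3',(60,80,300,320),2.5)
for ps in([t],[s],[t,s]): print(measure(ps,'carton',(.538,-.246),171,r=26))
E
```

```text
t: 6.47
eef_pos: [0.5023, -0.0064, 0.0301]
eef_rot: [[1.0, 0.012, 0.001], [0.012, -1.0, 0.003], [0.001, -0.003, -1.0]]
force: [0.2, -0.7, -0.4]
opening: 0.0599
t: 6.88
eef_pos: [0.5035, -0.007, 0.1636]
eef_rot: [[1.0, 0.012, 0.007], [0.012, -1.0, 0.002], [0.007, -0.002, -1.0]]
force: [0.8, -0.1, -0.4]
opening: 0.0814
goto [ 0.538 -0.245  0.15 ] yaw -8 -> [0.1583, 1.192, 0.0666, -0.0008, -0.0022, 0.0482] rows>= 6 j [-10.   2.  99.   0.  79. -10.]
(array([  0.5377417 ,  -0.24570713, 171.28895525]), array([0.92]))
(array([  0.5381211 ,  -0.24707306, 171.69936095]), array([0.93]))
(array([  0.53790688,  -0.24651987, 171.49435869]), array([0.92, 0.93]))
```

View pics/s3.png

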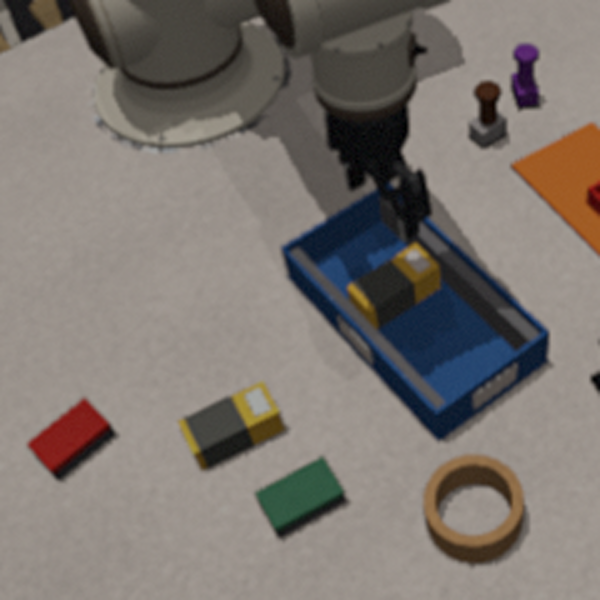

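The first carton lies flat, label up, in the box (crop 395,283). Now the second carton, at (0.538,-0.2465), yaw -8.5°.

```bash
python3 -m jog '[[0.08,0.6,0.01,0,0,0.024,0],[0.08,0.6,0.01,0,0,0.024,0],[0.08,0.6,0.01,0,0,0.024,0],[0.08,0.6,0.01,0,0,0.024,0]]';python3 -m jog '[[0.08,0.6,0.05,0,-0.0022,0.024,0],[0.08,0.6,0.05,0,-0.0022,0.024,0],[0.08,0.6,0.05,0,-0.0022,0.024,0],[0.08,0.6,0.05,0,-0.0022,0.024,0],[0.08,0.6,0.05,0,-0.0022,0.024,0],[0.08,0.6,0.05,0,-0.0022,0.024,0]]'; python3 - <<'E'
from h import *
goto([.538,-.2465,.025],-8.5)
E
```

```text
t: 7.32
eef_pos: [0.5193, -0.1317, 0.1555]
eef_rot: [[0.998, -0.067, -0.001], [-0.067, -0.998, 0.002], [-0.001, -0.002, -1.0]]
force: [0.3, -0.2, 0.1]
opening: 0.0857
t: 7.82
eef_pos: [0.5273, -0.2469, 0.1458]
eef_rot: [[0.99, -0.139, -0.008], [-0.139, -0.99, 0.005], [-0.008, -0.004, -1.0]]
force: [-0.4, 0.9, -0.3]
opening: 0.085
goto [ 0.538  -0.2465  0.025 ] yaw -8.5 -> [0.0577, -0.007, 0.6035, -0.0013, 0.0026, 0.0028] rows>= 3 j [-33.  13.  89.   0.  79. -25.]
```

```bash
python3 -m jog '[[0.058,-0.007,0.2,-0.0013,0.0026,0.003,0],[0.058,-0.007,0.4,-0.0013,0.0026,0.003,0],[0.058,-0.007,0.6,-0.0013,0.0026,0.003,0],[0.058,-0.007,0.6,-0.0013,0.0026,0.003,0],[0.058,-0.007,0.6,-0.0013,0.0026,0.003,1],[0.058,-0.007,0.6,-0.0013,0.0026,0.003,1],[0.058,-0.007,0.6,-0.0013,0.0026,0.003,1],[0.058,-0.007,0.6,-0.0013,0.0026,0.003,1],[0.058,-0.007,0.6,-0.0013,0.0026,0.003,1],[0.058,-0.007,0.6,-0.0013,0.0026,0.003,1]]' 60; python3 -m jog '[[0,0,0,0,0,0,1],[0,0,0,0,0,0,1],[0,0,0,0,0,0,1]]';python3 -m jog '[[0,0,-0.3,0,0,0,1],[0,0,-0.6,0,0,0,1],[0,0,-0.75,0,0,0,1],[0,0,-0.75,0,0,0,1],[0,0,-0.75,0,0,0,1],[0,0,-0.75,0,0,0,1]]'; python3 - <<'E'
from h import *
goto([.575,-.0045,.17],0.6)
E
```

```text
t: 8.65
eef_pos: [0.54, -0.2476, 0.0301]
eef_rot: [[0.989, -0.148, 0.005], [-0.148, -0.989, -0.003], [0.006, 0.003, -1.0]]
force: [-1.5, 2.6, 12.4]
opening: 0.0444
t: 8.9
eef_pos: [0.54, -0.2476, 0.0301]
eef_rot: [[0.989, -0.148, 0.005], [-0.148, -0.989, -0.003], [0.006, 0.003, -1.0]]
force: [-1.3, 2.6, 11.8]
opening: 0.0438
t: 9.4
eef_pos: [0.5391, -0.2472, 0.1799]
eef_rot: [[0.989, -0.148, 0.006], [-0.148, -0.989, -0.004], [0.006, 0.003, -1.0]]
force: [-0.2, -0.1, -3.5]
opening: 0.0435
goto [ 0.575  -0.0045  0.17  ] yaw 0.6 -> [-0.0021, -1.227, 0.0457, 0.0011, -0.0019, -0.0506] rows>= 6 j [-32.  12.  86.  -0.  82. -24.]
```

```bash
python3 -m jog '[[0,-0.62,0.02,0,0,-0.025,1],[0,-0.62,0.02,0,0,-0.025,1],[0,-0.62,0.02,0,0,-0.025,1],[0,-0.62,0.02,0,0,-0.025,1]]';python3 -m jog '[[0,-0.607,0.02,0.0011,-0.0019,-0.0256,1],[0,-0.607,0.02,0.0011,-0.0019,-0.0256,1],[0,-0.607,0.02,0.0011,-0.0019,-0.0256,1],[0,-0.607,0.02,0.0011,-0.0019,-0.0256,1],[0,-0.607,0.02,0.0011,-0.0019,-0.0256,1],[0,-0.607,0.02,0.0011,-0.0019,-0.0256,1]]'; python3 - <<'E'
from h import *
goto([.575,-.0045,.036],0.6)
st=arm.sense()['eef_pos']
s=vision.get_image('scene'); save(s,'s4',(130,80,330,280),3)
c=corners(st[0],st[1]+.001,0.012,.045,.1,.042,st[2]-.030)
for a,b in zip(c,proj(s,c)): print(np.round(a,3),np.round((b-[130,80])*3))
E
```

```text
t: 9.73
eef_pos: [0.5567, -0.1182, 0.1718]
eef_rot: [[0.998, -0.066, 0.0], [-0.066, -0.998, 0.001], [0.0, -0.001, -1.0]]
force: [-0.4, -0.4, -2.3]
opening: 0.0442
t: 10.23
eef_pos: [0.565, -0.0031, 0.1681]
eef_rot: [[1.0, 0.011, -0.005], [0.011, -1.0, 0.002], [-0.005, -0.002, -1.0]]
force: [0.7, -0.6, -2.3]
opening: 0.0438
goto [ 0.575  -0.0045  0.036 ] yaw 0.6 -> [0.0532, 0.0087, 0.6603, -0.0007, 0.0016, 0.0002] rows>= 4 j [-8. 10. 90.  0. 81. -9.]
[ 0.543 -0.052  0.138] [235. 322.]
[ 0.543 -0.052  0.18 ] [230. 291.]
[0.542 0.048 0.138] [325. 264.]
[0.542 0.048 0.18 ] [323. 233.]
[ 0.588 -0.052  0.138] [267. 354.]
[ 0.588 -0.052  0.18 ] [263. 323.]
[0.587 0.048 0.138] [357. 294.]
[0.587 0.048 0.18 ] [357. 263.]
```

View pics/s4.png

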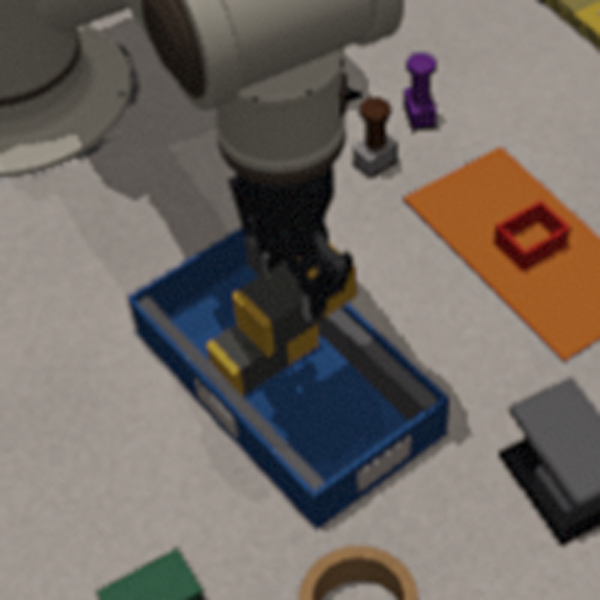

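```bash
python3 -m jog '[[0.062,0.0087,0.1,0,0.0016,0,1],[0.062,0.0087,0.3,0,0.0016,0,1],[0.062,0.0087,0.45,0,0.0016,0,1],[0.062,0.0087,0.55,0,0.0016,0,1],[0.062,0.0087,0.62,0,0.0016,0,1],[0.062,0.0087,0.65,0,0.0016,0,1],[0.062,0.0087,0.666,0,0.0016,0,1],[0.062,0.0087,0.666,0,0.0016,0,1],[0.062,0.0087,0.666,0,0.0016,0,1]]'
```

```text
t: 11.03
eef_pos: [0.5777, -0.0053, 0.0364]
eef_rot: [[1.0, 0.01, 0.002], [0.01, -1.0, 0.002], [0.002, -0.002, -1.0]]
force: [0.1, -0.1, -1.5]
opening: 0.044
```

```bash
python3 -m jog '[[0,0,0.006,0,0,0,1],[0,0,0.006,0,0,0,0.6],[0,0,0.006,0,0,0,0.33],[0,0,0.006,0,0,0,0.33],[0,0,0.006,0,0,0,0.33]]';python3 -m jog '[[0,0,-0.2,0,0,0,0.33],[0,0,-0.4,0,0,0,0.33],[0,0,-0.6,0,0,0,0.33],[0,0,-0.7,0,0,0,0],[0,0,-0.7,0,0,0,0]]'; python3 - <<'E'
from h import *
s=vision.get_image('scene'); save(s,'s5',(60,80,300,320),2.5)
goto([.563,.297,.16],-4.3)
E
```

```text
t: 11.45
eef_pos: [0.5773, -0.0045, 0.0345]
eef_rot: [[1.0, 0.01, 0.001], [0.01, -1.0, 0.002], [0.001, -0.002, -1.0]]
force: [0.8, -0.3, 0.2]
opening: 0.0572
t: 11.87
eef_pos: [0.5788, -0.0049, 0.1799]
eef_rot: [[1.0, 0.011, 0.009], [0.011, -1.0, 0.001], [0.009, -0.001, -1.0]]
force: [0.8, -0.5, -0.6]
opening: 0.0786
goto [0.563 0.297 0.16 ] yaw -4.3 -> [-0.0598, -1.5101, 0.087, -0.0005, -0.0017, 0.0272] rows>= 8 j [-8. 11. 88.  0. 81. -9.]
```

View pics/s5.png

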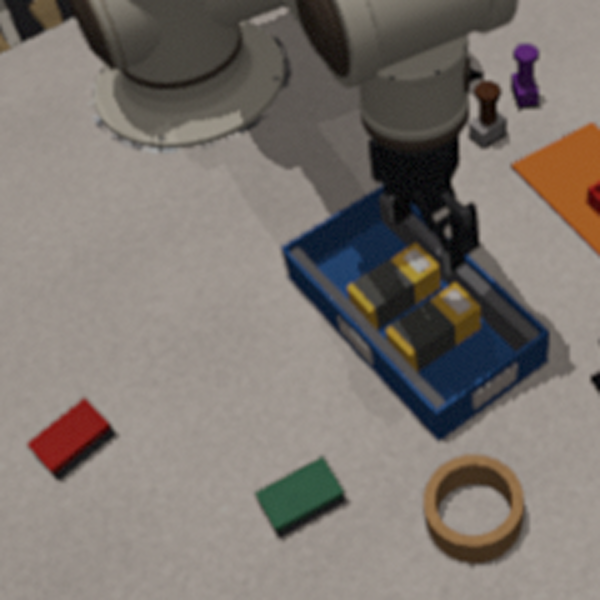

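Both cartons lie flat in the box, labels up (crop 395,283 and 433,322). Next is the divider.

```bash
python3 -m jog '[[-0.03,-0.76,0.02,0,0,0.0136,0],[-0.03,-0.76,0.02,0,0,0.0136,0],[-0.03,-0.76,0.02,0,0,0.0136,0],[-0.03,-0.76,0.02,0,0,0.0136,0]]';python3 -m jog '[[-0.03,-0.75,0.06,0,-0.0017,0.0136,0],[-0.03,-0.75,0.06,0,-0.0017,0.0136,0],[-0.03,-0.75,0.06,0,-0.0017,0.0136,0],[-0.03,-0.75,0.06,0,-0.0017,0.0136,0],[-0.03,-0.75,0.06,0,-0.0017,0.0136,0],[-0.03,-0.75,0.06,0,-0.0017,0.0136,0]]'; python3 - <<'E'
from h import *
t=vision.get_image('top'); s=vision.get_image('scene')
save(s,'s6',(210,60,400,250),3)
print(measure([s],'orange',(.563,.297),-4.3,r=70))
# box with gripper away
goto([.563,.297,.026],-4.4)
E
```

```text
t: 12.25
eef_pos: [0.5685, 0.1501, 0.1693]
eef_rot: [[0.999, -0.032, -0.001], [-0.032, -0.999, 0.003], [-0.001, -0.003, -1.0]]
force: [0.4, 0.7, 0.7]
opening: 0.0854
t: 12.75
eef_pos: [0.5675, 0.2983, 0.1572]
eef_rot: [[0.997, -0.073, -0.007], [-0.073, -0.997, 0.001], [-0.007, -0.001, -1.0]]
force: [0.2, -0.2, 0.6]
opening: 0.0854
(array([ 0.56201703,  0.29568017, -4.17334283]), array([0.94]))
goto [0.563 0.297 0.026] yaw -4.4 -> [-0.0223, 0.0005, 0.6608, -0.0004, 0.0018, 0.0005] rows>= 4 j [21. 19. 80.  0. 82. 25.]
```

View pics/s6.png

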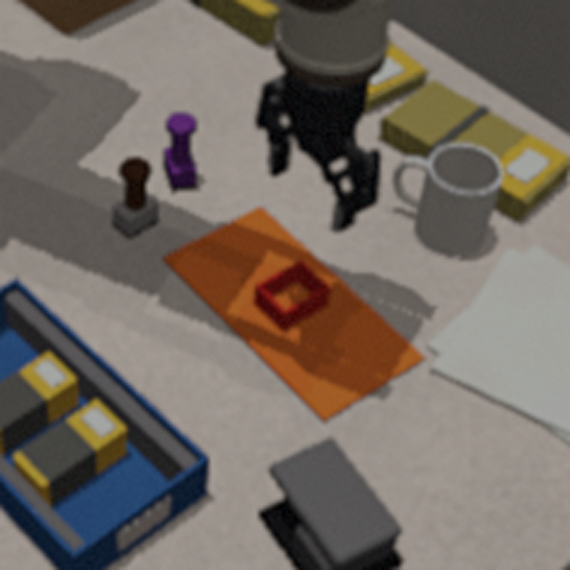

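```bash
python3 -m jog '[[-0.022,0,0.2,0,0.0018,0,0],[-0.022,0,0.4,0,0.0018,0,0],[-0.022,0,0.55,0,0.0018,0,0],[-0.022,0,0.66,0,0.0018,0,0],[-0.022,0,0.66,0,0.0018,0,0],[-0.022,0,0.66,0,0.0018,0,1],[-0.022,0,0.66,0,0.0018,0,1],[-0.022,0,0.66,0,0.0018,0,1],[-0.022,0,0.66,0,0.0018,0,1],[-0.022,0,0.66,0,0.0018,0,1]]' 80; python3 -m jog '[[0,0,0,0,0,0,1],[0,0,0,0,0,0,1],[0,0,0,0,0,0,1]]'
```

```text
t: 13.68
eef_pos: [0.5647, 0.2981, 0.0296]
eef_rot: [[0.997, -0.075, 0.005], [-0.075, -0.997, 0.003], [0.005, -0.003, -1.0]]
force: [0.1, -2.4, 9.0]
opening: 0.0459
t: 13.93
eef_pos: [0.5646, 0.298, 0.0296]
eef_rot: [[0.997, -0.075, 0.005], [-0.075, -0.997, 0.003], [0.005, -0.003, -1.0]]
force: [-0.3, -2.1, 10.2]
opening: 0.0461
```

```bash
python3 -m jog '[[0,0,-0.1,0,0,0,1],[0,0,-0.3,0,0,0,1],[0,0,-0.5,0,0,0,1],[0,0,-0.7,0,0,0,1],[0,0,-0.75,0,0,0,1],[0,0,-0.75,0,0,0,1]]'; python3 - <<'E'
from h import *
t=vision.get_image('top'); s=vision.get_image('scene')
for ps in([t],[s],[t,s]):
    ms=[]
    for p in ps:
        h=hsv(p).astype(int); m=(h[...,0]>95)&(h[...,0]<125)&(h[...,1]>70)
        b=blob(m,proj(p,[.535,0,.03])[0],90); c=cv2.convexHull(np.vstack([q for q in cv2.findContours(b.astype(np.uint8),0,2)[0]])); b=cv2.fillConvexPoly(b,c,1.); ms.append((p,b))
    v,i=fit(ms,.535,.0,0.,.29,.158,.062); print('box',dump(v),np.degrees(v[2]),i)
save(s,'s7',(200,40,400,240),3)
goto([.538,-.0036,.18],0.5)
E
```

```text
t: 14.43
eef_pos: [0.5645, 0.2981, 0.182]
eef_rot: [[0.997, -0.075, 0.008], [-0.075, -0.997, 0.005], [0.008, -0.005, -1.0]]
force: [-0.4, -0.7, -3.6]
opening: 0.0461
box [ 0.5379 -0.0034  0.0137] 0.7849833604667175 [0.98]
box [ 0.5371 -0.0043  0.0057] 0.32625423503091877 [0.97]
box [ 0.5379 -0.0037  0.0116] 0.6654113602009486 [0.98 0.96]
goto [ 0.538  -0.0036  0.18  ] yaw 0.5 -> [-0.0117, 1.5105, -0.0202, -0.0006, -0.0004, -0.0267] rows>= 8 j [21. 17. 79.  0. 83. 25.]
```

View pics/s7.png

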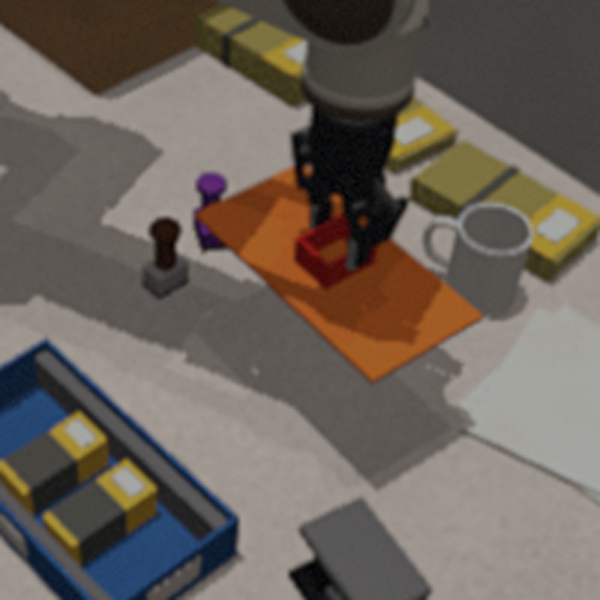

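```bash
python3 -m jog '[[-0.006,0.75,0,0,0,-0.0134,1],[-0.006,0.75,0,0,0,-0.0134,1],[-0.006,0.75,0,0,0,-0.0134,1],[-0.006,0.75,0,0,0,-0.0134,1],[-0.006,0.75,0,0,0,-0.0134,1]]';python3 -m jog '[[-0.006,0.75,-0.01,0,-0.0004,-0.0134,1],[-0.006,0.75,-0.01,0,-0.0004,-0.0134,1],[-0.006,0.75,-0.01,0,-0.0004,-0.0134,1],[-0.006,0.75,-0.01,0,-0.0004,-0.0134,1],[-0.006,0.75,-0.01,0,-0.0004,-0.0134,1],[-0.006,0.75,-0.01,0,-0.0004,-0.0134,1]]'; python3 - <<'E'
from h import *
goto([.538,-.002,.1],0.5)
E
```

```text
t: 14.95
eef_pos: [0.5497, 0.1438, 0.1745]
eef_rot: [[0.999, -0.036, -0.002], [-0.036, -0.999, 0.0], [-0.002, -0.0, -1.0]]
force: [-1.6, -0.2, -3.6]
opening: 0.0461
t: 15.45
eef_pos: [0.544, -0.0028, 0.1765]
eef_rot: [[1.0, 0.007, -0.003], [0.007, -1.0, 0.003], [-0.003, -0.003, -1.0]]
force: [-1.1, 0.2, -3.6]
opening: 0.0464
goto [ 0.538 -0.002  0.1  ] yaw 0.5 -> [-0.0289, -0.0031, 0.3827, -0.0008, 0.0009, -0.0006] rows>= 2 j [-8.  7. 92.  0. 81. -9.]
```

```bash
python3 -m jog '[[-0.029,-0.003,0.1,0,0.0009,-0.0006,1],[-0.029,-0.003,0.2,0,0.0009,-0.0006,1],[-0.029,-0.003,0.3,0,0.0009,-0.0006,1],[-0.029,-0.003,0.36,0,0.0009,-0.0006,1],[-0.029,-0.003,0.38,0,0.0009,-0.0006,1],[-0.029,-0.003,0.38,0,0.0009,-0.0006,1]]'; python3 - <<'E'
from h import *
st=arm.sense(); print(st['eef_pos'])
s=vision.get_image('scene'); save(s,'s8',(120,90,340,290),3)
z=st['eef_pos'][2]-.0296
p=s; D=DIM['orange']; m=mask(p,'orange'); 
uv=proj(p,[.538,0,z])[0]; b=blob(m,uv,75)
q=proj(s,corners(.538,-.0035,.009,.268,.136,.006,z))
big=cv2.resize(s['pixels'][90:290,120:340,::-1],None,fx=3,fy=3,interpolation=2)
def poly(c,col):
    q=proj(s,c); q=((q-[120,90]+.5)*3).astype(np.int32); cv2.polylines(big,[q],True,col,1)
x,y=st['eef_pos'][:2]; y-=.0015; a=np.radians(.3)
c=corners(x,y,a,.268,.136,.006,z); poly(c[[1,3,7,5]],(255,255,255))
c=corners(.538,-.0036,np.radians(.6),.29,.158,.062); poly(c[[1,3,7,5]],(0,255,255))
cv2.imwrite('pics/s8.png',big)
E
```

```text
t: 15.95
eef_pos: [0.5384, -0.0003, 0.1012]
eef_rot: [[1.0, 0.012, 0.001], [0.012, -1.0, 0.003], [0.001, -0.003, -1.0]]
force: [-0.6, -0.1, -2.1]
opening: 0.0458
[ 5.38360679e-01 -3.42381784e-04  1.01228029e-01]
```

View pics/s8.png

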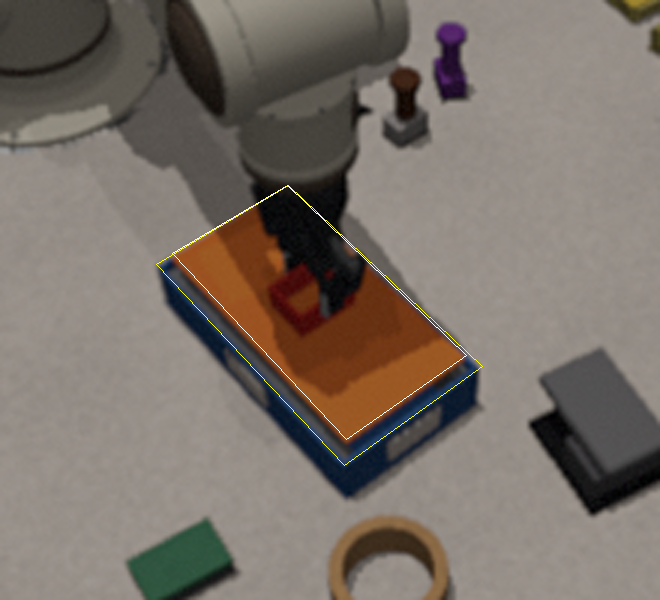

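The white outline (plate) and yellow outline (box) match the picture, and the plate is about 2 mm too far in +y. I'll correct that and lower it.

```bash
python3 -m jog '[[-0.001,0.009,0.0,0,0,0,1],[-0.001,0.009,0.0,0,0,0,1],[-0.001,0.009,0.03,0,0,0,1],[-0.001,0.009,0.05,0,0,0,1],[-0.001,0.009,0.07,0,0,0,1],[-0.001,0.009,0.085,0,0,0,1],[-0.001,0.009,0.095,0,0,0,1],[-0.001,0.009,0.1,0,0,0,1],[-0.001,0.009,0.1,0,0,0,1]]'
```

```text
t: 16.75
eef_pos: [0.5387, -0.0028, 0.0822]
eef_rot: [[1.0, 0.011, 0.003], [0.011, -1.0, 0.002], [0.003, -0.002, -1.0]]
force: [-0.1, 0.3, -3.5]
opening: 0.046
```

```bash
python3 -m jog '[[0,0,0.006,0,0,0,1],[0,0,0.012,0,0,0,1],[0,0,0.015,0,0,0,1],[0,0,0.015,0,0,0,1]]'
```

```text
t: 17.08
eef_pos: [0.5388, -0.0028, 0.0796]
eef_rot: [[1.0, 0.011, 0.003], [0.011, -1.0, 0.002], [0.003, -0.002, -1.0]]
force: [-1.6, 0.1, 1.5]
opening: 0.046
```

```bash
python3 -m jog '[[0,0,0,0,0,0,0.6],[0,0,0,0,0,0,0.3],[0,0,0,0,0,0,0.3],[0,0,0,0,0,0,0.3],[0,0,0,0,0,0,0.3]]';python3 -m jog '[[0,0,-0.15,0,0,0,0.2],[0,0,-0.3,0,0,0,0],[0,0,-0.5,0,0,0,0],[0,0,-0.6,0,0,0,0],[0,0,-0.6,0,0,0,0]]'; python3 - <<'E'
from h import *
goto([.538,-.2,.2],0)
E
```

```text
t: 17.5
eef_pos: [0.5388, -0.0028, 0.0795]
eef_rot: [[1.0, 0.011, 0.003], [0.011, -1.0, 0.002], [0.003, -0.002, -1.0]]
force: [-0.1, -0.0, -0.2]
opening: 0.0598
t: 17.92
eef_pos: [0.54, -0.0033, 0.2045]
eef_rot: [[1.0, 0.011, 0.01], [0.011, -1.0, 0.001], [0.01, -0.001, -1.0]]
force: [-0.5, -0.1, 0.6]
opening: 0.0852
goto [ 0.538 -0.2    0.2  ] yaw 0 -> [-0.021, 0.9835, 0.0217, -0.0003, -0.0032, 0.0035] rows>= 5 j [-9.  5. 91.  0. 84. -9.]
```

```bash
python3 - <<'E'
from h import *
t=vision.get_image('top'); s=vision.get_image('scene')
im=s['pixels'].copy(); save(s,'s9',(60,80,300,320),2.5); 
for k,xy,a in(('green',(.649,-.232),-7),('red',(.436,-.39),7)):
  for z0 in(0.012,.018,.024):
    ms=[(p,blob(mask(p,k),proj(p,[*xy,.022])[0],30)) for p in (t,s)]
    for m in (ms[:1],ms[1:],ms):
      v,i=fit(m,*xy,np.radians(a),.048,.08,.028-z0,z0); print(k,z0,dump(v[:2]),round(np.degrees(v[2]),1),i)
E
```

```text
green 0.012 [ 0.649 -0.232] -7.0 [0.77]
green 0.012 [ 0.6503 -0.2338] -7.3 [0.84]
green 0.012 [ 0.6499 -0.2333] -6.7 [0.76 0.83]
green 0.018 [ 0.65   -0.2312] -7.1 [0.79]
green 0.018 [ 0.6524 -0.2352] -8.0 [0.88]
green 0.018 [ 0.651  -0.2343] -7.3 [0.78 0.87]
green 0.024 [ 0.6485 -0.234 ] -7.4 [0.82]
green 0.024 [ 0.6539 -0.235 ] -6.6 [0.92]
green 0.024 [ 0.6525 -0.2353] -7.1 [0.74 0.9 ]
red 0.012 [ 0.4364 -0.3912] 8.3 [0.88]
red 0.012 [ 0.4363 -0.3937] 5.0 [0.83]
red 0.012 [ 0.4363 -0.3919] 6.3 [0.88 0.83]
red 0.018 [ 0.436  -0.3894] 8.6 [0.91]
red 0.018 [ 0.4382 -0.3927] 7.9 [0.89]
red 0.018 [ 0.4369 -0.3908] 8.7 [0.9  0.88]
red 0.024 [ 0.4362 -0.3889] 8.2 [0.93]
red 0.024 [ 0.4402 -0.3924] 8.8 [0.91]
red 0.024 [ 0.4384 -0.3903] 8.5 [0.87 0.88]
```

View pics/s9.png

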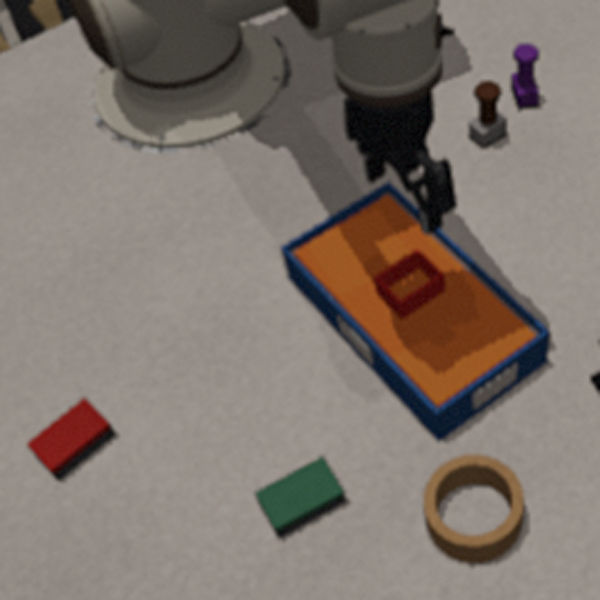

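The divider sits level inside the box (crop 410,290). Now the green tin at (0.650,-0.233), yaw -7°.

```bash
python3 - <<'E'
from h import *
goto([.65,-.233,.14],-7)
E
python3 -m jog '[[0.25,0.55,0,0,-0.003,0.021,0],[0.25,0.55,0,0,-0.003,0.021,0],[0.25,0.55,0,0,-0.003,0.021,0],[0.25,0.55,0,0,-0.003,0.021,0]]' 50; python3 - <<'E'
from h import *
goto([.65,-.233,.14],-7)
E
```

```text
goto [ 0.65  -0.233  0.14 ] yaw -7 -> [0.543, 1.1563, 0.2998, -0.0007, -0.0013, 0.0424] rows>= 7 j [-9.  5. 91.  0. 83. -9.]
t: 18.35
eef_pos: [0.5907, -0.1176, 0.1969]
eef_rot: [[0.998, -0.058, -0.009], [-0.058, -0.998, 0.002], [-0.009, -0.001, -1.0]]
force: [0.7, -0.4, -0.2]
opening: 0.0858
goto [ 0.65  -0.233  0.14 ] yaw -7 -> [0.332, 0.559, 0.2807, -0.0003, 0.0029, 0.0203] rows>= 4 j [-19.  13.  82.  -0.  85. -15.]
```

```bash
python3 -m jog '[[0.3,0.559,0.28,0,0.003,0.0205,0],[0.3,0.559,0.28,0,0.003,0.0205,0],[0.3,0.559,0.28,0,0.003,0.0205,0],[0.3,0.559,0.28,0,0.003,0.0205,0],[0.3,0.559,0.28,0,0.003,0.0205,0],[0.3,0.559,0.28,0,0.003,0.0205,0]]'; python3 - <<'E'
from h import *
goto([.65,-.233,.018],-7)
s=vision.get_image('scene'); save(s,'s10',(80,160,280,340),3)
E
```

```text
t: 18.85
eef_pos: [0.6424, -0.2274, 0.1407]
eef_rot: [[0.993, -0.12, 0.0], [-0.12, -0.993, 0.003], [-0.0, -0.003, -1.0]]
force: [0.9, 0.8, 1.7]
opening: 0.0854
goto [ 0.65  -0.233  0.018] yaw -7 -> [0.0413, 0.0252, 0.6136, -0.0009, 0.0001, 0.0006] rows>= 3 j [-26.  24.  75.   0.  81. -19.]
```

View pics/s10.png

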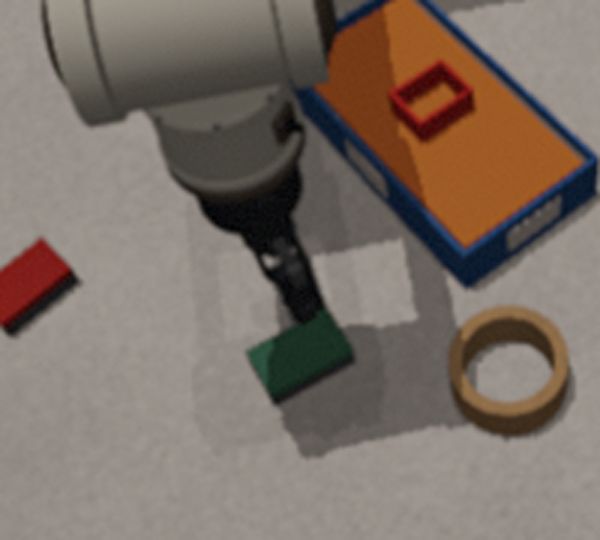

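The green tin lies below the gripper (crop 300,358), with its surroundings clear.

```bash
python3 -m jog '[[0.041,0.025,0.2,0,0,0,0],[0.041,0.025,0.4,0,0,0,0],[0.041,0.025,0.55,0,0,0,0],[0.041,0.025,0.615,0,0,0,0],[0.041,0.025,0.615,0,0,0,1],[0.041,0.025,0.615,0,0,0,1],[0.041,0.025,0.615,0,0,0,1],[0.041,0.025,0.615,0,0,0,1],[0.041,0.025,0.615,0,0,0,1],[0.041,0.025,0.615,0,0,0,1]]'; python3 -m jog '[[0,0,0,0,0,0,1],[0,0,0,0,0,0,1]]'; python3 -m jog '[[0,0,-0.3,0,0,0,1],[0,0,-0.6,0,0,0,1],[0,0,-0.85,0,0,0,1],[0,0,-0.85,0,0,0,1],[0,0,-0.85,0,0,0,1],[0,0,-0.85,0,0,0,1]]'; python3 - <<'E'
from h import *
goto([.617,-.0025,.19],0.6)
E
```

```text
t: 19.73
eef_pos: [0.6522, -0.2334, 0.0229]
eef_rot: [[0.993, -0.119, 0.007], [-0.119, -0.993, -0.0], [0.007, -0.001, -1.0]]
force: [0.4, 2.5, 9.0]
opening: 0.0466
t: 19.9
eef_pos: [0.6522, -0.2334, 0.0229]
eef_rot: [[0.993, -0.119, 0.007], [-0.119, -0.993, -0.0], [0.007, -0.001, -1.0]]
force: [-0.3, 2.6, 7.8]
opening: 0.0466
t: 20.4
eef_pos: [0.6516, -0.2338, 0.1953]
eef_rot: [[0.993, -0.119, 0.01], [-0.119, -0.993, -0.002], [0.01, 0.001, -1.0]]
force: [-0.5, 0.4, -3.0]
opening: 0.0467
goto [ 0.617  -0.0025  0.19  ] yaw 0.6 -> [-0.3094, -1.1275, 0.0221, 0.0005, -0.0032, -0.0413] rows>= 6 j [-26.  23.  69.   0.  87. -19.]
```

```bash
python3 -m jog '[[-0.15,-0.565,0.01,0,0,-0.0207,1],[-0.15,-0.565,0.01,0,0,-0.0207,1],[-0.15,-0.565,0.01,0,0,-0.0207,1],[-0.15,-0.565,0.01,0,0,-0.0207,1]]';python3 -m jog '[[-0.156,-0.56,0.01,0,-0.0032,-0.0207,1],[-0.156,-0.56,0.01,0,-0.0032,-0.0207,1],[-0.156,-0.56,0.01,0,-0.0032,-0.0207,1],[-0.156,-0.56,0.01,0,-0.0032,-0.0207,1],[-0.156,-0.56,0.01,0,-0.0032,-0.0207,1],[-0.156,-0.56,0.01,0,-0.0032,-0.0207,1]]'; python3 - <<'E'
from h import *
goto([.618,-.004,.09],0.6)
st=arm.sense()['eef_pos']
s=vision.get_image('scene'); save(s,'s11',(120,80,340,280),3)
c=corners(st[0],st[1],0.01,.048,.08,.028,st[2]-.023)
for a,b in zip(c,proj(s,c)): print(np.round(a,3),np.round((b-[120,80])*3))
E
```

```text
t: 20.73
eef_pos: [0.6331, -0.112, 0.1878]
eef_rot: [[0.999, -0.051, 0.002], [-0.051, -0.999, 0.003], [0.002, -0.003, -1.0]]
force: [-0.4, -0.3, -1.1]
opening: 0.047
t: 21.23
eef_pos: [0.609, -0.0041, 0.1859]
eef_rot: [[1.0, 0.011, -0.007], [0.011, -1.0, 0.001], [-0.007, -0.001, -1.0]]
force: [0.6, -0.6, -1.2]
opening: 0.0465
goto [ 0.618 -0.004  0.09 ] yaw 0.6 -> [0.0486, 0.0006, 0.479, -0.0005, 0.0023, 0.0002] rows>= 3 j [-8. 14. 82.  0. 84. -8.]
[ 0.585 -0.044  0.163] [300. 329.]
[ 0.585 -0.044  0.191] [297. 309.]
[0.585 0.036 0.163] [374. 281.]
[0.585 0.036 0.191] [373. 260.]
[ 0.633 -0.044  0.163] [335. 365.]
[ 0.633 -0.044  0.191] [333. 344.]
[0.633 0.036 0.163] [410. 315.]
[0.633 0.036 0.191] [410. 294.]
```

View pics/s11.png

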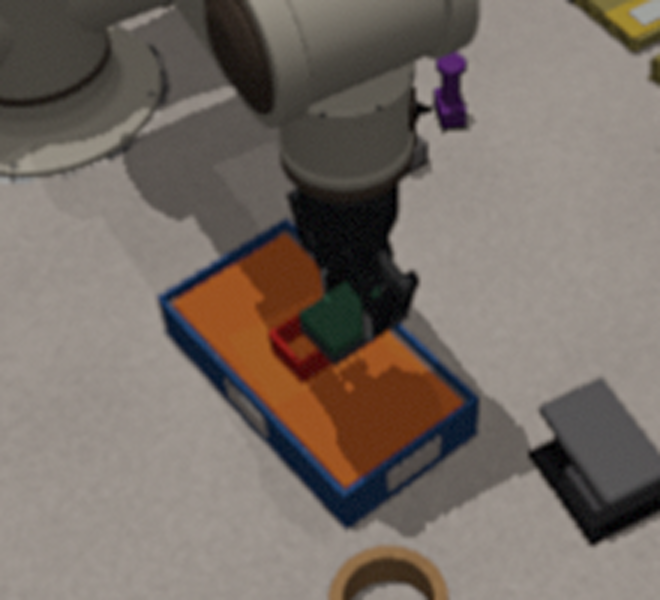

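The held tin sits where predicted (corner at 335,363). I'll lower it.

```bash
python3 -m jog '[[0.049,0,0.08,0,0.0023,0,1],[0.049,0,0.2,0,0.0023,0,1],[0.049,0,0.3,0,0.0023,0,1],[0.049,0,0.4,0,0.0023,0,1],[0.049,0,0.46,0,0.0023,0,1],[0.049,0,0.5,0,0.0023,0,1],[0.049,0,0.52,0,0.0023,0,1],[0.049,0,0.525,0,0.0023,0,1],[0.049,0,0.525,0,0.0023,0,1]]'
```

```text
t: 22.03
eef_pos: [0.6185, -0.004, 0.0815]
eef_rot: [[1.0, 0.01, 0.001], [0.01, -1.0, 0.002], [0.001, -0.002, -1.0]]
force: [0.0, 1.1, -0.4]
opening: 0.0468
```

```bash
python3 -m jog '[[0,0,0.006,0,0,0,1],[0,0,0.012,0,0,0,1],[0,0,0.012,0,0,0,1],[0,0,0.012,0,0,0,0.6],[0,0,0.012,0,0,0,0.3],[0,0,0.012,0,0,0,0.3],[0,0,0.012,0,0,0,0.3]]';python3 -m jog '[[0,0,-0.15,0,0,0,0.25],[0,0,-0.3,0,0,0,0.1],[0,0,-0.5,0,0,0,0],[0,0,-0.55,0,0,0,0],[0,0,-0.55,0,0,0,0]]'; python3 - <<'E'
from h import *
t=vision.get_image('top'); s=vision.get_image('scene'); save(s,'s12',(60,80,300,320),2.5)
k,xy,a='red',(.437,-.391),8.5; z0=.02
ms=[(p,blob(mask(p,k),proj(p,[*xy,.022])[0],30)) for p in (t,s)]
v,i=fit(ms,*xy,np.radians(a),.048,.08,.028-z0,z0); print(k,z0,dump(v[:2]),round(np.degrees(v[2]),1),i)
goto([.437,-.391,.17],8.5)
E
```

```text
t: 22.62
eef_pos: [0.618, -0.0037, 0.0785]
eef_rot: [[1.0, 0.011, -0.0], [0.011, -1.0, 0.002], [-0.0, -0.002, -1.0]]
force: [-0.2, -0.7, 0.1]
opening: 0.0596
t: 23.03
eef_pos: [0.6193, -0.0041, 0.1926]
eef_rot: [[1.0, 0.011, 0.006], [0.011, -1.0, 0.001], [0.006, -0.001, -1.0]]
force: [0.1, 0.8, -0.1]
opening: 0.0856
red 0.02 [ 0.4375 -0.391 ] 7.8 [0.9  0.89]
goto [ 0.437 -0.391  0.17 ] yaw 8.5 -> [-0.9261, 1.9257, 0.0887, -0.0005, -0.0002, -0.0438] rows>= 11 j [-8. 15. 81.  0. 84. -8.]
```

View pics/s12.png

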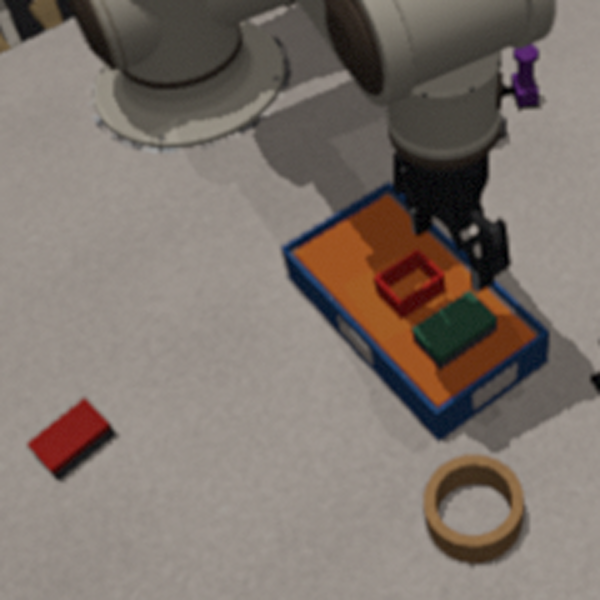

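The green tin lies flat on the divider beside the socket (crop 455,328). The red tin hasn't moved, at (0.4375,-0.391), yaw about 8°.

```bash
python3 -m jog '[[-0.46,0.96,-0.05,0,0,-0.022,0],[-0.46,0.96,-0.05,0,0,-0.022,0],[-0.46,0.96,-0.05,0,0,-0.022,0],[-0.46,0.96,-0.05,0,0,-0.022,0],[-0.46,0.96,-0.05,0,0,-0.022,0],[-0.46,0.96,-0.05,0,0,-0.022,0]]'; python3 - <<'E'
from h import *
goto([.437,-.391,.15],8.2)
E
```

```text
t: 23.63
eef_pos: [0.5254, -0.2016, 0.197]
eef_rot: [[0.997, 0.076, -0.002], [0.076, -0.997, 0.001], [-0.002, -0.001, -1.0]]
force: [-0.3, 0.8, -0.5]
opening: 0.0852
goto [ 0.437 -0.391  0.15 ] yaw 8.2 -> [-0.512, 0.9109, 0.2349, -0.0004, 0.0007, -0.0213] rows>= 6 j [-29.   8.  88.  -0.  84. -33.]
```

```bash
python3 -m jog '[[-0.512,0.911,0.235,0,0,-0.0213,0],[-0.512,0.911,0.235,0,0,-0.0213,0],[-0.512,0.911,0.235,0,0,-0.0213,0],[-0.512,0.911,0.235,0,0,-0.0213,0],[-0.512,0.911,0.235,0,0,-0.0213,0],[-0.512,0.911,0.235,0,0,-0.0213,0],[-0.512,0.911,0.235,0,0,-0.0213,0]]'; python3 - <<'E'
from h import *
goto([.4375,-.391,.018],8.2)
s=vision.get_image('scene'); save(s,'s13',(40,140,240,320),3)
E
```

```text
t: 24.22
eef_pos: [0.4387, -0.3881, 0.1484]
eef_rot: [[0.99, 0.143, -0.002], [0.143, -0.99, 0.004], [-0.002, -0.005, -1.0]]
force: [0.5, 0.1, 0.4]
opening: 0.0854
goto [ 0.4375 -0.391   0.018 ] yaw 8.2 -> [-0.0068, 0.0163, 0.6519, -0.0015, 0.0006, 0.0001] rows>= 4 j [-49.  13.  88.   0.  79. -57.]
```

View pics/s13.png

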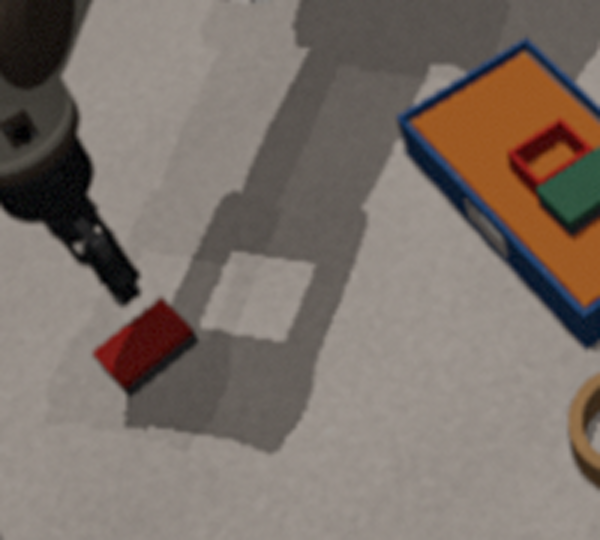

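```bash
python3 -m jog '[[-0.007,0.016,0.2,-0.0015,0.0006,0,0],[-0.007,0.016,0.4,-0.0015,0.0006,0,0],[-0.007,0.016,0.58,-0.0015,0.0006,0,0],[-0.007,0.016,0.652,-0.0015,0.0006,0,0],[-0.007,0.016,0.652,-0.0015,0.0006,0,1],[-0.007,0.016,0.652,-0.0015,0.0006,0,1],[-0.007,0.016,0.652,-0.0015,0.0006,0,1],[-0.007,0.016,0.652,-0.0015,0.0006,0,1],[-0.007,0.016,0.652,-0.0015,0.0006,0,1],[-0.007,0.016,0.652,-0.0015,0.0006,0,1]]'; python3 -m jog '[[0,0,0,0,0,0,1],[0,0,0,0,0,0,1]]'; python3 -m jog '[[0,0,-0.3,0,0,0,1],[0,0,-0.6,0,0,0,1],[0,0,-0.85,0,0,0,1],[0,0,-0.85,0,0,0,1],[0,0,-0.85,0,0,0,1],[0,0,-0.85,0,0,0,1]]'; python3 - <<'E'
from h import *
goto([.4598,-.005,.19],0.6)
E
```

```text
t: 25.1
eef_pos: [0.4407, -0.3902, 0.0225]
eef_rot: [[0.989, 0.146, 0.005], [0.146, -0.989, -0.005], [0.004, 0.005, -1.0]]
force: [1.1, 2.7, 7.2]
opening: 0.0464
t: 25.27
eef_pos: [0.4407, -0.3902, 0.0225]
eef_rot: [[0.989, 0.146, 0.005], [0.146, -0.989, -0.005], [0.004, 0.005, -1.0]]
force: [1.2, 2.8, 7.7]
opening: 0.0465
t: 25.77
eef_pos: [0.4401, -0.39, 0.1945]
eef_rot: [[0.989, 0.146, 0.007], [0.146, -0.989, -0.008], [0.006, 0.009, -1.0]]
force: [0.8, 0.3, -1.4]
opening: 0.0465
goto [ 0.4598 -0.005   0.19  ] yaw 0.6 -> [0.3792, -1.8901, 0.0084, 0.0026, -0.002, 0.0434] rows>= 10 j [-49.  11.  85.   0.  83. -57.]
```

```bash
python3 -m jog '[[0.18,-0.95,0,0.0026,-0.002,0.0217,1],[0.18,-0.95,0,0.0026,-0.002,0.0217,1],[0.18,-0.95,0,0.0026,-0.002,0.0217,1],[0.18,-0.95,0,0.0026,-0.002,0.0217,1],[0.18,-0.95,0,0.0026,-0.002,0.0217,1],[0.18,-0.95,0,0.0026,-0.002,0.0217,1]]'; python3 - <<'E'
from h import *
goto([.4598,-.0045,.18],0.6)
E
```

```text
t: 26.27
eef_pos: [0.4467, -0.1916, 0.1893]
eef_rot: [[0.997, 0.082, -0.005], [0.082, -0.997, 0.006], [-0.004, -0.007, -1.0]]
force: [0.1, -0.4, 0.4]
opening: 0.0471
goto [ 0.4598 -0.0045  0.18  ] yaw 0.6 -> [0.1418, -0.9266, 0.0522, -0.0021, 0.0015, 0.0227] rows>= 5 j [-32.  -0.  98.   0.  83. -37.]
```

```bash
python3 -m jog '[[0.142,-0.927,0.03,-0.001,0.001,0.0227,1],[0.142,-0.927,0.03,-0.001,0.001,0.0227,1],[0.142,-0.927,0.03,-0.001,0.001,0.0227,1],[0.142,-0.927,0.03,-0.001,0.001,0.0227,1],[0.142,-0.927,0.03,-0.001,0.001,0.0227,1],[0.142,-0.927,0.03,-0.001,0.001,0.0227,1],[0.142,-0.927,0.03,-0.001,0.001,0.0227,1]]'; python3 - <<'E'
from h import *
goto([.4598,-.0045,.0815],0.6)
st=arm.sense()['eef_pos']
s=vision.get_image('scene'); save(s,'s14',(120,80,340,280),3)
c=corners(st[0],st[1],0.01,.048,.08,.028,st[2]-.023)
for a,b in zip(c,proj(s,c)): print(np.round(a,3),np.round((b-[120,80])*3))
E
```

```text
t: 26.85
eef_pos: [0.4605, -0.0082, 0.184]
eef_rot: [[1.0, 0.01, -0.002], [0.01, -1.0, 0.002], [-0.002, -0.002, -1.0]]
force: [0.6, -0.5, -0.8]
opening: 0.0467
goto [ 0.4598 -0.0045  0.0815] yaw 0.6 -> [-0.0023, -0.0175, 0.5128, -0.0006, 0.0007, -0.0003] rows>= 3 j [-11.  -4. 102.   0.  82. -11.]
[ 0.437 -0.048  0.161] [197. 232.]
[ 0.437 -0.048  0.189] [193. 210.]
[0.436 0.032 0.161] [269. 189.]
[0.436 0.032 0.189] [266. 168.]
[ 0.485 -0.048  0.161] [228. 263.]
[ 0.485 -0.048  0.189] [224. 241.]
[0.484 0.032 0.161] [301. 219.]
[0.484 0.032 0.189] [299. 197.]
```

View pics/s14.png

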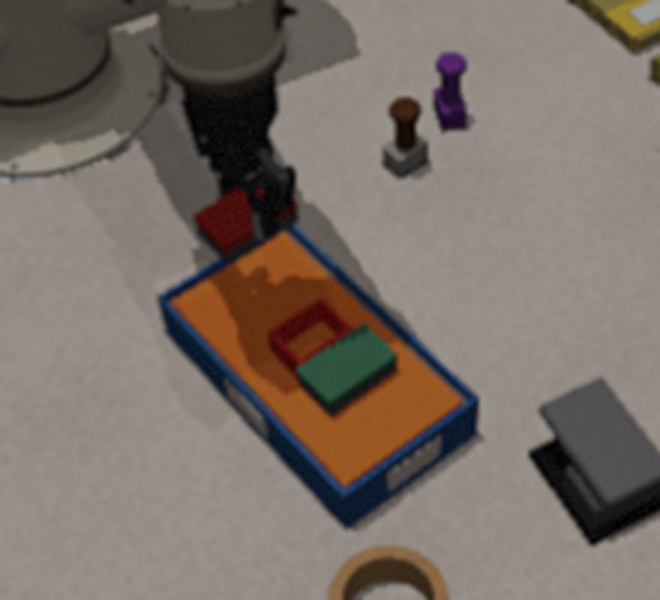

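The green tin was knocked towards the socket, from scene px (242,211) to (236,203). I'll place the red tin first and then mend that.

```bash
python3 -m jog '[[-0.002,-0.017,0.1,0,0.0007,0,1],[-0.002,-0.017,0.22,0,0.0007,0,1],[-0.002,-0.017,0.34,0,0.0007,0,1],[-0.002,-0.017,0.42,0,0.0007,0,1],[-0.002,-0.017,0.48,0,0.0007,0,1],[-0.002,-0.017,0.505,0,0.0007,0,1],[-0.002,-0.017,0.515,0,0.0007,0,1],[-0.002,-0.017,0.515,0,0.0007,0,1]]'
```

```text
t: 27.57
eef_pos: [0.4602, -0.0061, 0.0817]
eef_rot: [[1.0, 0.006, 0.001], [0.006, -1.0, 0.002], [0.001, -0.002, -1.0]]
force: [0.5, 0.1, -1.5]
opening: 0.0466
```

```bash
python3 -m jog '[[0,0,0.006,0,0,0,1],[0,0,0.013,0,0,0,1],[0,0,0.015,0,0,0,1],[0,0,0.015,0,0,0,0.6],[0,0,0.015,0,0,0,0.3],[0,0,0.015,0,0,0,0.3],[0,0,0.015,0,0,0,0.3]]';python3 -m jog '[[0,0,-0.15,0,0,0,0.25],[0,0,-0.3,0,0,0,0.1],[0,0,-0.5,0,0,0,0],[0,0,-0.7,0,0,0,0],[0,0,-0.8,0,0,0,0],[0,0,-0.8,0,0,0,0]]'; python3 -m jog '[[-0.2,0.8,0,0,0,0,0],[-0.2,0.8,0,0,0,0,0],[-0.2,0.8,0,0,0,0,0],[-0.2,0.8,0,0,0,0,0],[-0.2,0.8,0,0,0,0,0],[-0.2,0.8,0,0,0,0,0]]'; python3 - <<'E'
from h import *
t=vision.get_image('top'); s=vision.get_image('scene'); save(s,'s15',(120,80,340,280),3); save(t,'t15',(200,130,360,280),4)
for k,xy,a in(('green',(.6,.0),0),('red',(.46,-.005),0)):
    z0=.056+.02
    ms=[(p,blob(mask(p,k),proj(p,[*xy,.08])[0],24)) for p in (t,s)]
    for m in (ms[:1],ms[1:],ms):
      v,i=fit(m,*xy,np.radians(a),.048,.08,.008,z0); print(k,z0,dump(v[:2]),round(np.degrees(v[2]),1),i)
E
```

```text
t: 28.15
eef_pos: [0.4604, -0.0054, 0.0789]
eef_rot: [[1.0, 0.007, 0.001], [0.007, -1.0, 0.002], [0.001, -0.002, -1.0]]
force: [0.4, -0.3, 0.1]
opening: 0.0596
t: 28.65
eef_pos: [0.4615, -0.0059, 0.2437]
eef_rot: [[1.0, 0.007, 0.008], [0.007, -1.0, 0.0], [0.008, -0.0, -1.0]]
force: [0.5, 0.4, 0.4]
opening: 0.0851
t: 29.15
eef_pos: [0.4206, -0.1677, 0.2379]
eef_rot: [[1.0, 0.003, 0.0], [0.003, -1.0, 0.002], [0.0, -0.002, -1.0]]
force: [-0.0, 0.4, 0.2]
opening: 0.0852
green 0.076 [0.5861 0.0007] 4.0 [0.84]
green 0.076 [ 0.5886 -0.0032] 1.1 [0.92]
green 0.076 [ 0.5882 -0.0018] 1.4 [0.82 0.9 ]
red 0.076 [ 0.4608 -0.006 ] -0.9 [0.9]
red 0.076 [ 0.4636 -0.0106] 0.5 [0.94]
red 0.076 [ 0.463  -0.0091] -0.2 [0.86 0.92]
```

View pics/s15.png

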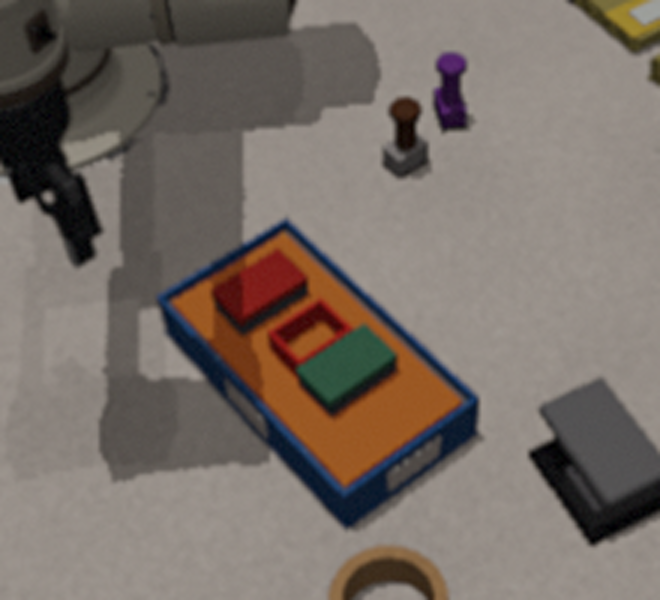

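View pics/t15.png

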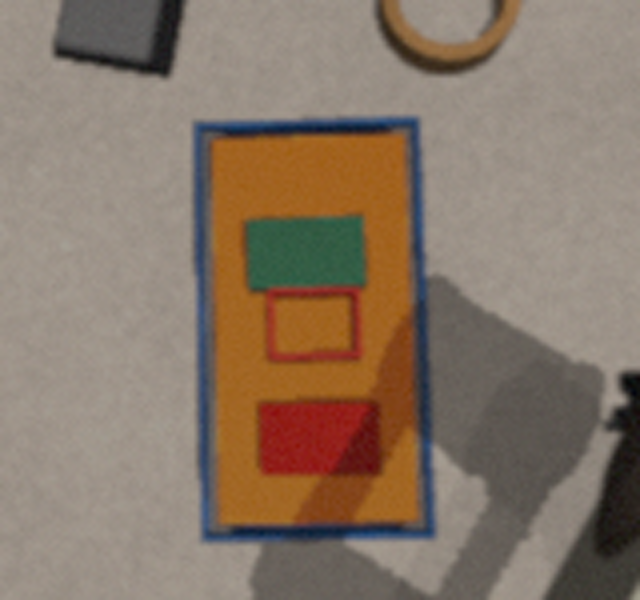

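The green tin now lies flat, just touching the socket (top crop 305,252), still on its own side. The red tin is flat on the other side (318,437). Next I'll measure the stamp and socket.

```bash
python3 - <<'E'
from h import *
t=vision.get_image('top'); s=vision.get_image('scene')
# predictions vs. images: knob
for n,p in(('top',t),('scene',s)):
    h=hsv(p).astype(int); rgb=p['pixels'].astype(int)
    uv=proj(p,[.365,.245,.07])[0]; u,v=int(uv[0]),int(uv[1])
    m=(rgb.max(2)<85)&(rgb[...,0]>rgb[...,2]+8)
    b=blob(m,uv,22); ys,xs=np.nonzero(b)
    print(n,uv,b.sum(),'bbox',xs.min(),xs.max(),ys.min(),ys.max(),'cen',xs.mean(),ys.mean())
    crop=p['pixels'][v-25:v+25,u-25:u+25,::-1]; cv2.imwrite(f'pics/k_{n}.png',cv2.resize(crop,None,fx=8,fy=8,interpolation=2)); print('crop origin',u-25,v-25)
    print(dump(at_z(p,[xs.mean(),ys.mean()],.08)))
E
python3 -c "
import cv2,numpy as np
cv2.imwrite('pics/k.png',np.hstack([cv2.imread('pics/k_top.png'),cv2.imread('pics/k_scene.png')]))"
```

```text
top [186.08375385 275.58310265] 135.0 bbox 177 189 269 282 cen 183.0 276.1259259259259
crop origin 161 250
[0.3646 0.2511 0.08  ]
scene [253.59708203 119.34571084] 125.0 bbox 250 259 113 129 cen 254.672 120.112
crop origin 228 94
[0.3782 0.2386 0.08  ]
```

View pics/k.png

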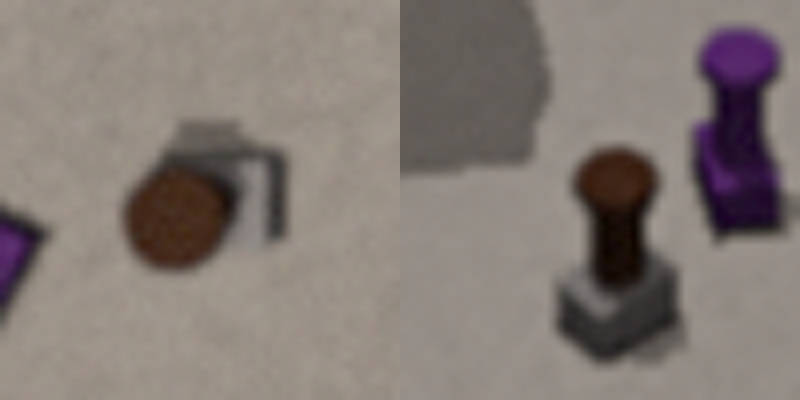

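```bash
cat >> h.py <<'E'
def circ(x,y,z,r): a=np.linspace(0,2*np.pi,40); return np.c_[x+r*np.cos(a),y+r*np.sin(a),np.full(40,z)]
def ov_stamp(p,crop,sc,x,y,yaw,z0,name):
    x0,y0,x1,y1=crop; big=cv2.resize(p['pixels'][y0:y1,x0:x1,::-1],None,fx=sc,fy=sc,interpolation=2)
    def poly(c,col): q=proj(p,c); cv2.polylines(big,[((q-[x0,y0]+.5)*sc).astype(np.int32)],True,col,1)
    c=corners(x,y,np.radians(yaw),.03,.044,.03,z0)
    poly(c[[0,2,6,4]],(0,255,255)); poly(c[[1,3,7,5]],(0,255,0)); poly(circ(x,y,z0+.085,.018),(255,255,0)); poly(circ(x,y,z0+.072,.018),(255,128,0))
    cv2.imwrite('pics/'+name+'.png',big); return big
E
python3 - <<'E'
from h import *
t=vision.get_image('top'); s=vision.get_image('scene')
print(at_z(t,[182.4,276.6],.08))
a=ov_stamp(t,(161,250,211,300),8,.363,.2465,0,0,'x'); b=ov_stamp(s,(228,94,278,144),8,.363,.2465,0,0,'x')
cv2.imwrite('pics/ovk.png',np.hstack([a,b]))
E
```

```text
[0.36333047 0.25272576 0.08      ]
```

View pics/ovk.png

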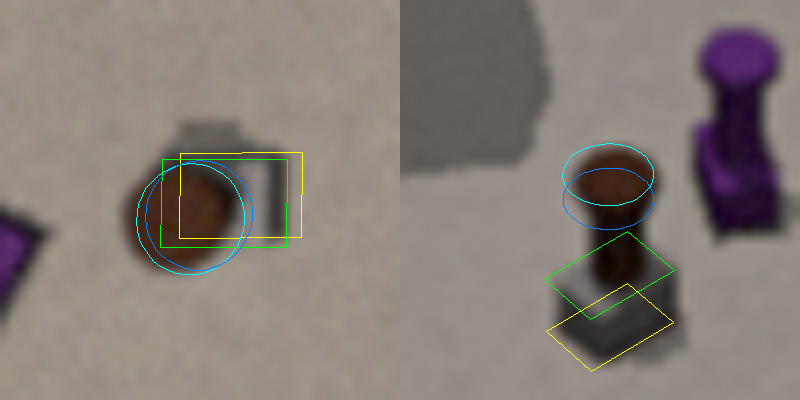

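```bash
python3 - <<'E'
from h import *
t=vision.get_image('top'); s=vision.get_image('scene')
R=[]
for x,y,w in((.364,.251,0),(.366,.250,5)):
    a=ov_stamp(t,(161,250,206,285),8,x,y,w,0,'x'); b=ov_stamp(s,(236,100,286,145),8,x,y,w,0,'x')
    a=cv2.copyMakeBorder(a,0,b.shape[0]-a.shape[0],0,0,0); R.append(np.hstack([a,b]))
im=np.vstack(R); print(im.shape); cv2.imwrite('pics/ovk2.png',cv2.resize(im,None,fx=.8,fy=.8,interpolation=cv2.INTER_AREA))
E
```

```text
(720, 760, 3)
```

View pics/ovk2.png

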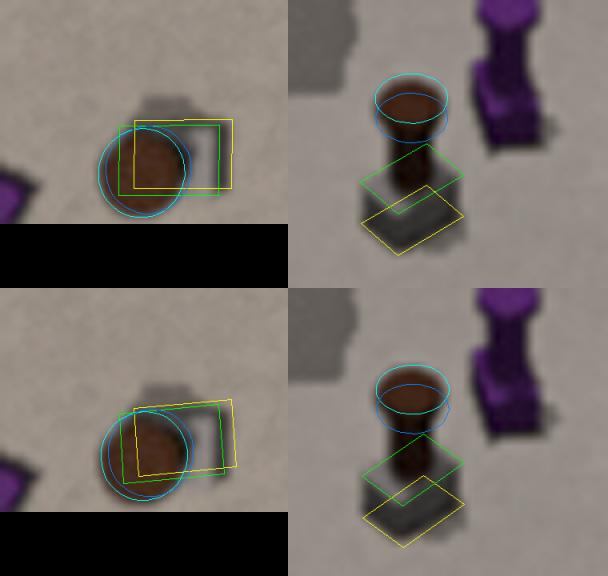

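```bash
python3 - <<'E'
from h import *
s=vision.get_image('scene'); t=vision.get_image('top')
def big(p,c): 
    x0,y0,x1,y1=c; im=p['pixels'][y0:y1,x0:x1,::-1].astype(float); im=np.clip((im-20)*1.6,0,255).astype(np.uint8); return cv2.resize(im,None,fx=16,fy=16,interpolation=cv2.INTER_CUBIC)
a=big(s,(244,110,268,142)); b=big(t,(174,262,200,294)); cv2.imwrite('pics/kk.png',np.hstack([a,b]))
E
```

```text
(no output)
```

View pics/kk.png

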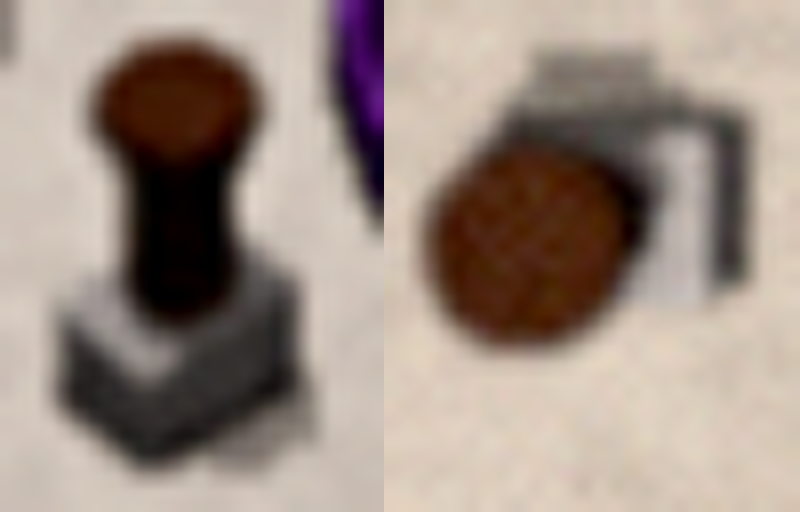

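```bash
python3 - <<'E'
from h import *
s=vision.get_image('scene'); t=vision.get_image('top')
f=lambda x,y:[244+x/16-.5,110+y/16-.5]
g=lambda x,y:[174+(x-384)/16-.5,262+y/16-.5]
P=[at_z(s,f(*q),0)[:2] for q in((58,400),(150,462),(298,380))]
print(dump(np.array(P)))
for a,b in((0,1),(1,2)): d=P[b]-P[a]; print(np.linalg.norm(d),np.degrees(np.arctan2(d[1],d[0])))
P=[at_z(s,f(*q),.03)[:2] for q in((60,310),(150,385),(297,290))]; print(dump(np.array(P)))
for a,b in((0,1),(1,2)): d=P[b]-P[a]; print(np.linalg.norm(d),np.degrees(np.arctan2(d[1],d[0])))
print('top',at_z(t,g(715,135),.03)[:2],at_z(t,g(703,303),.03)[:2],at_z(t,g(752,110),0)[:2],at_z(t,g(748,285),0)[:2],at_z(t,g(530,245),.085)[:2])
print('scene knob top',at_z(s,f(178,97),.085)[:2])
E
```

```text
[[0.3495 0.2292]
 [0.3756 0.2324]
 [0.377  0.2711]]
0.026337731552708632 7.094708696607761
0.038721791223292015 88.00734103655441
[[0.3533 0.2274]
 [0.3818 0.2277]
 [0.3799 0.2681]]
0.028438022707830447 0.7888653751913328
0.04041137502020693 92.67917622087118
top [0.37662839 0.2307901 ] [0.3478765  0.23250198] [0.37863364 0.22976404] [0.34779415 0.23009189] [0.36326181 0.25102492]
scene knob top [0.36609698 0.24847885]
```

The foot edges give a stamp yaw of about 0° (scatter ±4°), centred near (0.3645, 0.2505). Moving there.

```bash
python3 -m jog '[[0.05,-0.95,0,0,0,0,0],[0.05,-0.95,0,0,0,0,0],[0.05,-0.95,0,0,0,0,0],[0.05,-0.95,0,0,0,0,0],[0.05,-0.95,0,0,0,0,0],[0.05,-0.95,0,0,0,0,0],[0.05,-0.95,0,0,0,0,0]]' 50; python3 - <<'E'
from h import *
goto([.3645,.2505,.2],0.5)
E
```

```text
t: 30.33
eef_pos: [0.4298, 0.0252, 0.2388]
eef_rot: [[1.0, 0.01, 0.001], [0.01, -1.0, 0.002], [0.001, -0.002, -1.0]]
force: [-0.0, -0.1, -0.3]
opening: 0.0852
goto [0.3645 0.2505 0.2   ] yaw 0.5 -> [-0.3153, -1.1296, 0.1956, -0.0005, -0.0003, 0.0005] rows>= 6 j [ -7.  -9. 100.   0.  89.  -8.]
```

```bash
python3 -m jog '[[-0.315,-0.98,0.1,0,0,0,0],[-0.315,-0.98,0.1,0,0,0,0],[-0.315,-0.98,0.1,0,0,0,0],[-0.315,-0.98,0.1,0,0,0,0],[-0.315,-0.98,0.1,0,0,0,0],[-0.315,-0.98,0.1,0,0,0,0],[-0.315,-0.98,0.1,0,0,0,0],[-0.315,-0.98,0.1,0,0,0,0]]'; python3 - <<'E'
from h import *
goto([.3645,.2505,.13],0.5)
E
```

```text
t: 31.0
eef_pos: [0.3659, 0.2189, 0.219]
eef_rot: [[1.0, 0.007, 0.001], [0.007, -1.0, 0.001], [0.001, -0.001, -1.0]]
force: [0.5, -0.8, -0.1]
opening: 0.085
goto [0.3645 0.2505 0.13  ] yaw 0.5 -> [-0.0062, -0.1574, 0.4454, -0.0004, -0.0003, -0.0005] rows>= 3 j [ 20.  -9. 103.   0.  86.  20.]
```

```bash
python3 -m jog '[[-0.006,-0.157,0,0,0,0,0],[-0.006,-0.157,0.2,0,0,0,0],[-0.006,-0.157,0.4,0,0,0,0],[-0.006,-0.157,0.44,0,0,0,0],[-0.006,-0.157,0.44,0,0,0,0]]'; python3 - <<'E'
from h import *
goto([.3645,.2505,.046],0.5)
t=vision.get_image('top');s=vision.get_image('scene'); save(s,'s16',(200,60,320,180),5)
E
```

```text
t: 31.42
eef_pos: [0.3639, 0.2494, 0.1295]
eef_rot: [[1.0, 0.005, -0.003], [0.005, -1.0, -0.0], [-0.003, 0.0, -1.0]]
force: [-0.5, -0.2, 0.5]
opening: 0.0852
goto [0.3645 0.2505 0.046 ] yaw 0.5 -> [0.0044, -0.0057, 0.4175, 0.0001, 0.001, -0.0013] rows>= 3 j [ 24.  -4. 108.   0.  75.  24.]
```

View pics/s16.png

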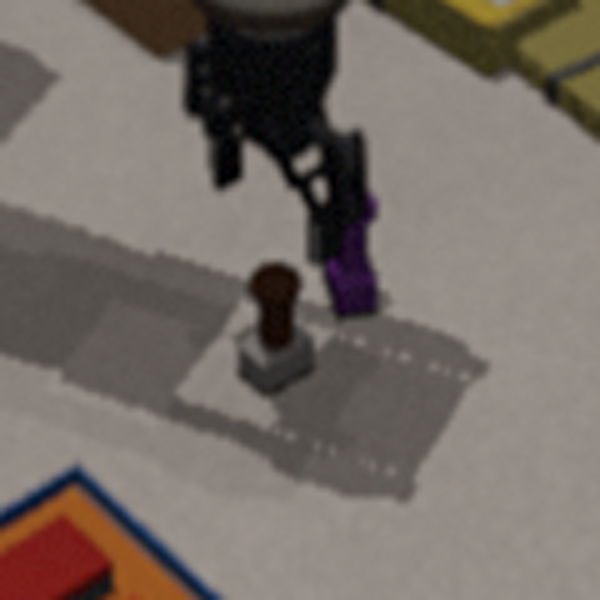

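The fingers straddle the brown stamp's knob (crop 275,280), with the purple one behind. Lowering to grip.

```bash
python3 -m jog '[[0.004,-0.006,0.12,0,0.001,0,0],[0.004,-0.006,0.24,0,0.001,0,0],[0.004,-0.006,0.35,0,0.001,0,0],[0.004,-0.006,0.415,0,0.001,0,0],[0.004,-0.006,0.415,0,0.001,0,0.5],[0.004,-0.006,0.415,0,0.001,0,1],[0.004,-0.006,0.415,0,0.001,0,1],[0.004,-0.006,0.415,0,0.001,0,1],[0.004,-0.006,0.415,0,0.001,0,1],[0.004,-0.006,0.415,0,0.001,0,1]]' 50; python3 -m jog '[[0,0,0,0,0,0,1],[0,0,0,0,0,0,1],[0,0,0,0,0,0,1]]'
```

```text
t: 32.35
eef_pos: [0.366, 0.253, 0.0499]
eef_rot: [[1.0, 0.007, 0.007], [0.007, -1.0, 0.003], [0.007, -0.003, -1.0]]
force: [-1.4, -0.7, 11.9]
opening: 0.0334
t: 32.6
eef_pos: [0.366, 0.253, 0.0499]
eef_rot: [[1.0, 0.007, 0.007], [0.007, -1.0, 0.003], [0.007, -0.003, -1.0]]
force: [-1.2, -0.7, 12.5]
opening: 0.0338
```

The opening of 33.8 mm means the pads hold the 36 mm knob's lower edge, not the 24 mm neck. I'll regrip with the pads centred on the knob.

```bash
python3 -m jog '[[0,0,0,0,0,0,0.5],[0,0,0,0,0,0,0.45],[0,0,-0.03,0,0,0,0.45],[0,0,-0.07,0,0,0,0.45],[0,0,-0.1,0,0,0,0.45],[0,0,-0.1,0,0,0,0.45],[0,0,-0.1,0,0,0,0.45]]'; python3 - <<'E'
from h import *
s=vision.get_image('scene'); save(s,'s17',(200,60,320,180),5)
E
```

```text
t: 33.18
eef_pos: [0.3652, 0.2526, 0.0687]
eef_rot: [[1.0, 0.007, 0.005], [0.007, -1.0, 0.002], [0.005, -0.002, -1.0]]
force: [0.0, 0.2, -0.5]
opening: 0.047
```

View pics/s17.png

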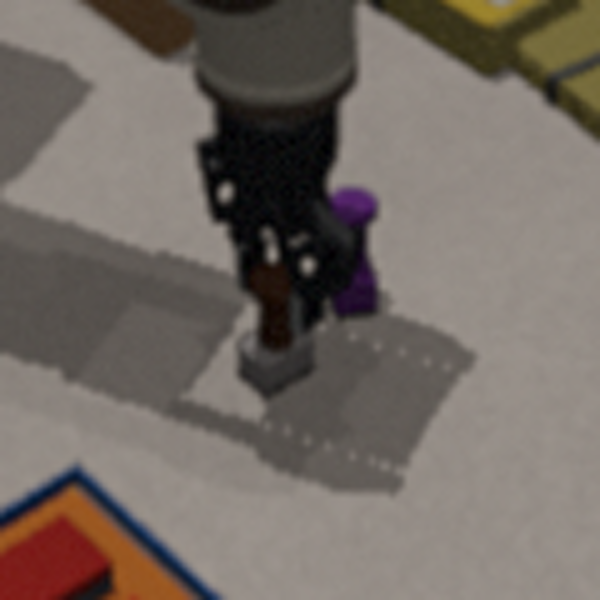

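```bash
python3 -m jog '[[0,0,0,0,0,0,0.7],[0,0,0,0,0,0,1],[0,0,0,0,0,0,1],[0,0,0,0,0,0,1],[0,0,0,0,0,0,1],[0,0,0,0,0,0,1],[0,0,0,0,0,0,1]]' 70;  python3 -m jog '[[0,0,-0.1,0,0,0,1],[0,0,-0.3,0,0,0,1],[0,0,-0.5,0,0,0,1],[0,0,-0.65,0,0,0,1],[0,0,-0.65,0,0,0,1],[0,0,-0.65,0,0,0,1],[0,0,-0.65,0,0,0,1]]'; python3 - <<'E'
from h import *
s=vision.get_image('scene'); save(s,'s18',(200,40,320,160),5)
goto([.5388,-.0035,.21],0.6)
E
```

```text
t: 33.82
eef_pos: [0.3649, 0.2525, 0.0682]
eef_rot: [[1.0, 0.007, 0.004], [0.007, -1.0, 0.002], [0.004, -0.002, -1.0]]
force: [-1.9, -1.6, 7.5]
opening: 0.0337
t: 34.4
eef_pos: [0.364, 0.2521, 0.1969]
eef_rot: [[1.0, 0.007, 0.003], [0.007, -1.0, 0.001], [0.003, -0.001, -1.0]]
force: [-0.5, -0.6, -2.6]
opening: 0.0341
goto [ 0.5388 -0.0035  0.21  ] yaw 0.6 -> [0.8657, 1.2839, -0.0668, -0.0002, -0.0006, -0.001] rows>= 8 j [ 25.  -6. 103.  -0.  83.  24.]
```

View pics/s18.png

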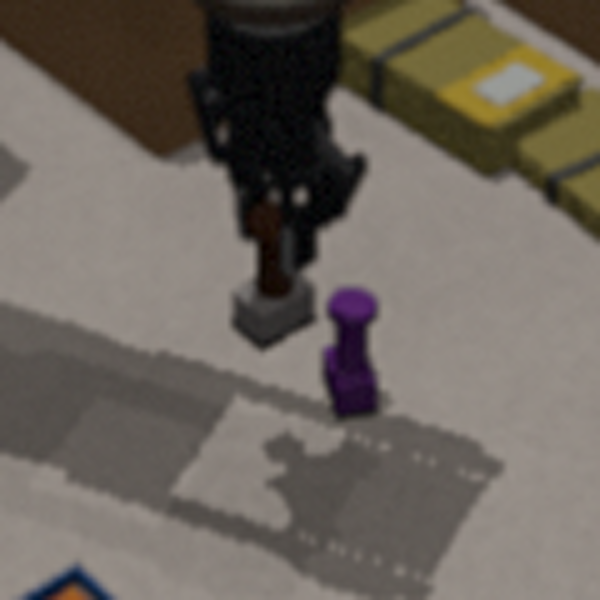

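```bash
python3 - <<'E'
from h import *
t=vision.get_image('top'); s=vision.get_image('scene'); save(t,'t19',(200,130,360,280),4); save(s,'s19b',(160,120,280,240),5)
print(dump(at_z(t,[200+314/4-.5,130+324/4-.5],.086)))
for n,p in(('top',t),('scene',s)):
    for th in ('socket',):
        for d in vision.place_of(p,th)[:3]:
            u=[d['point'][0]*512,d['point'][1]*384]; print(n,d['p'],dump(at_z(p,u,.056)))
E
```

```text
[ 0.537  -0.0035  0.086 ]
top 0.88 [ 0.5393 -0.008   0.056 ]
scene 0.56 [ 0.5369 -0.0139  0.056 ]
```

View pics/t19.png

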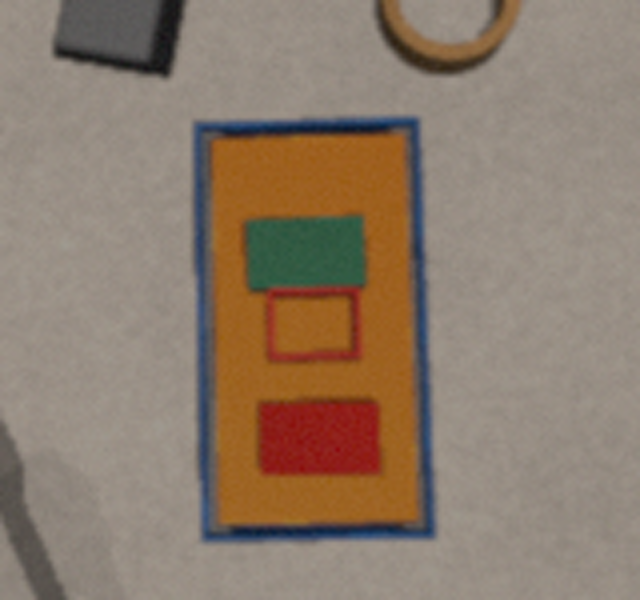

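View pics/s19b.png

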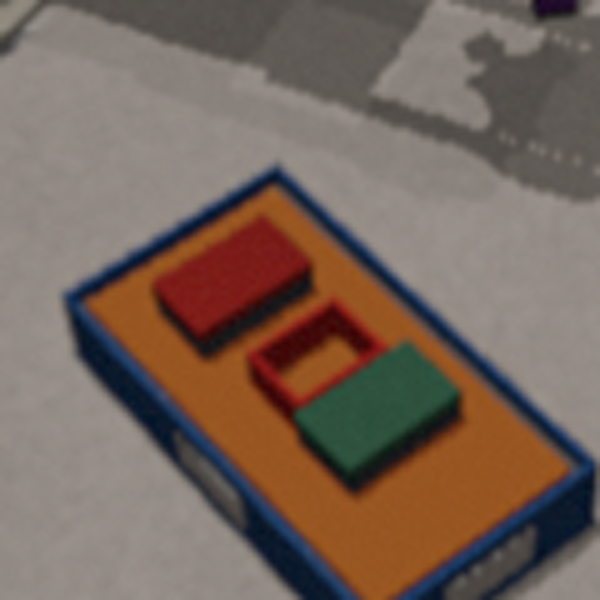

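```bash
python3 -m jog '[[0.433,0.64,-0.05,0,0,0,1],[0.433,0.64,-0.05,0,0,0,1],[0.433,0.64,-0.05,0,0,0,1],[0.433,0.64,-0.05,0,0,0,1],[0.433,0.64,-0.05,0,0,0,1],[0.433,0.64,-0.05,0,0,0,1]]'; python3 - <<'E'
from h import *
goto([.5387,-.0015,.2],0.6)
E
```

```text
t: 35.15
eef_pos: [0.4523, 0.1237, 0.2076]
eef_rot: [[1.0, 0.004, 0.003], [0.004, -1.0, 0.002], [0.003, -0.002, -1.0]]
force: [-0.3, 0.2, -1.8]
opening: 0.0339
goto [ 0.5387 -0.0015  0.2   ] yaw 0.6 -> [0.429, 0.628, 0.0379, -0.0005, -0.0009, -0.0019] rows>= 4 j [ 6. -3. 99.  0. 84.  6.]
```

```bash
python3 -m jog '[[0.429,0.628,0.03,0,-0.001,-0.002,1],[0.429,0.628,0.03,0,-0.001,-0.002,1],[0.429,0.628,0.03,0,-0.001,-0.002,1],[0.429,0.628,0.03,0,-0.001,-0.002,1],[0.429,0.628,0.03,0,-0.001,-0.002,1],[0.429,0.628,0.03,0,-0.001,-0.002,1],[0.429,0.628,0.03,0,-0.001,-0.002,1]]'; python3 - <<'E'
from h import *
goto([.5387,-.0015,.165],0.6)
s=vision.get_image('scene'); save(s,'s20',(150,100,290,220),5)
st=arm.sense()['eef_pos']; z0=st[2]-.0682
big=ov_stamp(s,(150,100,290,220),5,st[0]-.0018,st[1]-.002,0.3,z0,'s20')
E
```

```text
t: 35.73
eef_pos: [0.5381, 0.001, 0.202]
eef_rot: [[1.0, 0.014, -0.0], [0.014, -1.0, 0.002], [0.0, -0.002, -1.0]]
force: [-0.6, 0.5, -1.5]
opening: 0.034
goto [ 0.5387 -0.0015  0.165 ] yaw 0.6 -> [0.0028, 0.0131, 0.1849, -0.0007, 0.0, 0.0012] rows>= 1 j [-8.  5. 91.  0. 84. -9.]
```

View pics/s20.png

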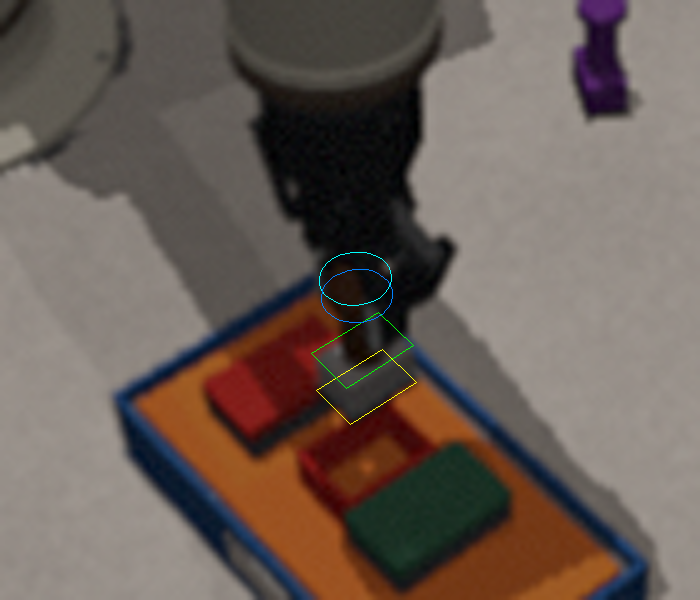

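```bash
python3 -m jog '[[0.003,0.013,0.05,0,0,0,1],[0.003,0.013,0.1,0,0,0,1],[0.003,0.013,0.16,0,0,0,1],[0.003,0.013,0.2,0,0,0,1],[0.003,0.013,0.2,0,0,0,1],[0.003,0.013,0.2,0,0,0,1]]'; python3 - <<'E'
from h import *
goto([.5387,-.0015,.125],0.6)
s=vision.get_image('scene')
st=arm.sense()['eef_pos']; z0=st[2]-.0682
x0,y0,sc=170,130,7
big=ov_stamp(s,(170,130,280,215),7,st[0]-.0018,st[1]-.002,0.3,z0,'x')
def poly(c,col): q=proj(s,c); cv2.polylines(big,[((q-[x0,y0]+.5)*sc).astype(np.int32)],True,col,1)
for a,b in((.04,.054),(.048,.062)): c=corners(.537,-.0035,.01,a,b,.03,.056); poly(c[[1,3,7,5]],(255,255,255))
cv2.imwrite('pics/s21.png',big)
E
```

```text
t: 36.28
eef_pos: [0.539, -0.0024, 0.1617]
eef_rot: [[1.0, 0.014, -0.0], [0.014, -1.0, 0.002], [-0.0, -0.002, -1.0]]
force: [0.4, 0.0, -1.3]
opening: 0.0336
goto [ 0.5387 -0.0015  0.125 ] yaw 0.6 -> [-0.0012, -0.0044, 0.1835, -0.0006, 0.0001, 0.001] rows>= 1 j [-9.  7. 94.  0. 79. -9.]
```

View pics/s21.png

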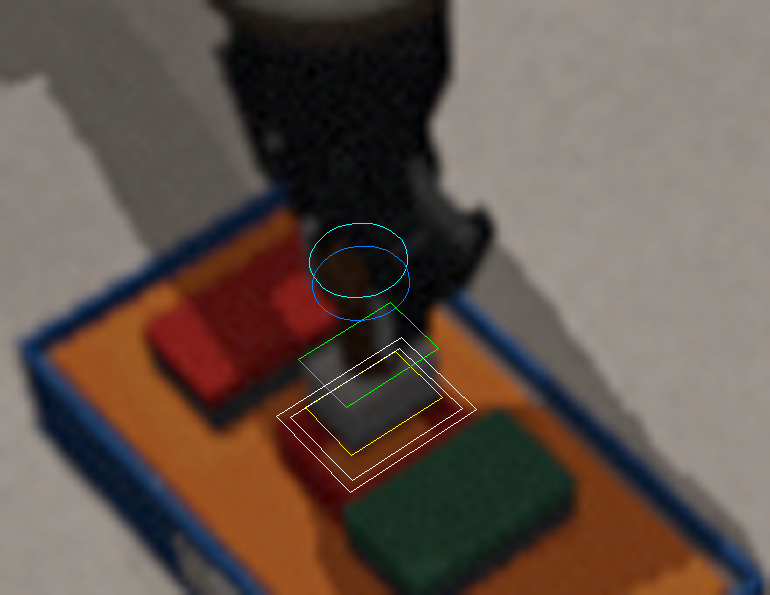

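The foot (yellow) is centred over the socket opening (white). Inserting with force checks.

```bash
python3 -m jog '[[-0.001,-0.002,0.03,0,0,0,1],[-0.001,-0.002,0.06,0,0,0,1],[-0.001,-0.002,0.085,0,0,0,1],[-0.001,-0.002,0.085,0,0,0,1]]'
```

```text
t: 36.67
eef_pos: [0.5386, -0.0021, 0.1441]
eef_rot: [[1.0, 0.013, -0.001], [0.013, -1.0, 0.002], [-0.001, -0.002, -1.0]]
force: [-0.5, -0.0, -1.2]
opening: 0.0339
```

```bash
python3 -m jog '[[0,0,0.03,0,0,0,1],[0,0,0.06,0,0,0,1],[0,0,0.085,0,0,0,1],[0,0,0.085,0,0,0,1]]'; python3 -m jog '[[0,0,0.005,0,0,0,1],[0,0,0.01,0,0,0,1],[0,0,0.016,0,0,0,1],[0,0,0.016,0,0,0,1]]'
```

```text
t: 37.0
eef_pos: [0.5386, -0.0021, 0.127]
eef_rot: [[1.0, 0.013, -0.001], [0.013, -1.0, 0.002], [-0.001, -0.002, -1.0]]
force: [-0.1, -0.5, -2.4]
opening: 0.0338
t: 37.33
eef_pos: [0.5391, -0.0021, 0.1251]
eef_rot: [[1.0, 0.014, 0.001], [0.014, -1.0, 0.002], [0.001, -0.002, -1.0]]
force: [0.7, 0.1, -0.9]
opening: 0.0337
```

```bash
python3 -m jog '[[0,0,0.005,0,0,0,1],[0,0,0.009,0,0,0,1],[0,0,0.009,0,0,0,1]]'; python3 -m jog '[[0,0,0,0,0,0,0.8],[0,0,0,0,0,0,0.5],[0,0,0,0,0,0,0.35],[0,0,0,0,0,0,0.35],[0,0,0,0,0,0,0.35]]';python3 -m jog '[[0,0,-0.1,0,0,0,0.3],[0,0,-0.3,0,0,0,0.2],[0,0,-0.5,0,0,0,0],[0,0,-0.6,0,0,0,0],[0,0,-0.6,0,0,0,0]]'; python3 -m jog '[[-0.5,0.8,0,0,0,0,0],[-0.5,0.8,0,0,0,0,0],[-0.5,0.8,0,0,0,0,0],[-0.5,0.8,0,0,0,0,0],[-0.5,0.8,0,0,0,0,0],[-0.5,0.8,0,0,0,0,0],[-0.5,0.8,0,0,0,0,0]]'; python3 - <<'E'
from h import *
s=vision.get_image('scene'); t=vision.get_image('top')
save(t,'t22',(200,130,360,280),4); save(s,'s22',(150,80,300,230),4)
ov_stamp(s,(170,110,280,215),6,.537,-.0035,0.6,.056,'s22o')
save(s,'s22full',None,1.5)
E
```

```text
t: 37.58
eef_pos: [0.5394, -0.0022, 0.1243]
eef_rot: [[1.0, 0.014, 0.002], [0.014, -1.0, 0.002], [0.002, -0.001, -1.0]]
force: [-3.2, 0.1, 8.2]
opening: 0.0338
t: 38.0
eef_pos: [0.5391, -0.0021, 0.1233]
eef_rot: [[1.0, 0.014, 0.001], [0.014, -1.0, 0.002], [0.001, -0.002, -1.0]]
force: [-0.9, 0.8, 0.2]
opening: 0.0557
t: 38.42
eef_pos: [0.5404, -0.0025, 0.2485]
eef_rot: [[1.0, 0.014, 0.008], [0.014, -1.0, 0.001], [0.008, -0.001, -1.0]]
force: [0.7, -0.1, 0.6]
opening: 0.0852
t: 39.0
eef_pos: [0.4407, -0.1645, 0.2427]
eef_rot: [[1.0, 0.011, 0.001], [0.011, -1.0, 0.002], [0.001, -0.002, -1.0]]
force: [0.7, 0.7, -0.6]
opening: 0.0854
```

View pics/s22o.png

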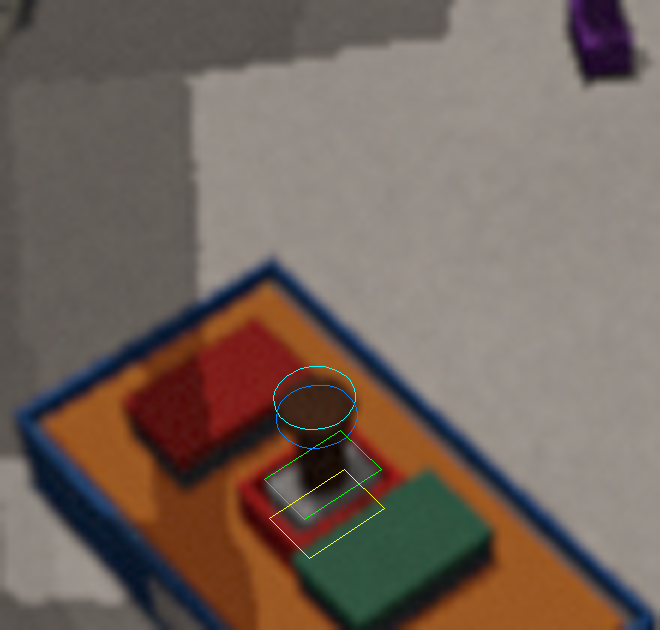

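View pics/t22.png

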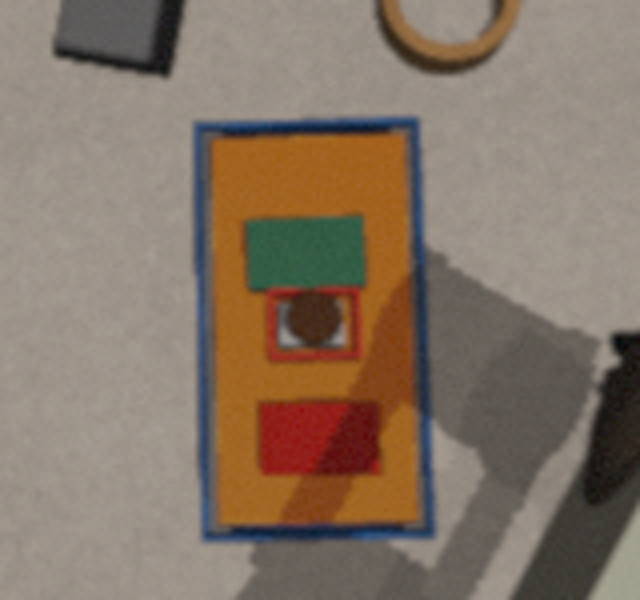

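View pics/s22full.png

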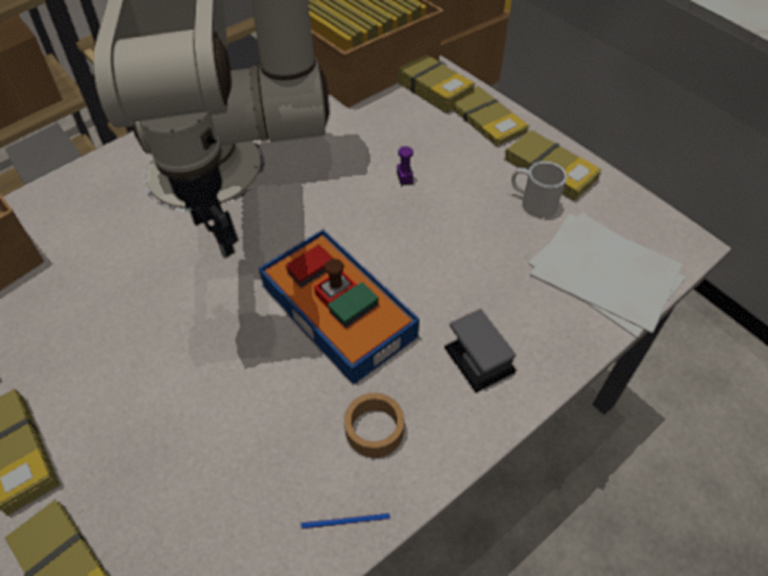

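The stamp stands upright in the socket, with its foot top at the predicted fully-down height (s22o 322,478). Both tins are flat on either side, and the bystanders are unmoved. Handing in.

```bash
python3 -c "
from plant import sign_off,arm
print(arm.sense()['t']); print(sign_off())"
```

```text
39.1
the job is handed in; nothing more can be done
None
```

The blue box is packed as asked, in order, and the job was handed in at 39 s with the gripper open and clear of everything. No verdict was reported.

- **Cartons:** there were only two yellow-and-grey cartons on the table, and both lie flat, label up and side by side on the bottom. The big olive cartons are look-alikes and were left alone.
- **Divider:** it went down on the ledges at the expected height with light contact, and it looks level in both camera views.
- **Tins:** both lie flat, lid up, one on each side of the socket. After I placed the green one it was knocked about 3 cm, up against the socket. I left it there, because both cameras show it flat and on its own side, and the gripper had no room to get between it and the socket.
- **Stamp:** my first grip caught only the lower edge of the knob, so I let go and gripped the knob properly before lifting. The stamp is now in the socket; the gripper height and an overlay on the picture both agree that it is fully down. I avoided the purple stamp.

The mug, tape roll and hole punch look unmoved in the last picture. The two cameras differed by up to about 5 mm on the tins, by a similar amount for both, so I take that as measurement error rather than tilt. The stamp's turn was measured only to about ±4°, but it went into the socket without resistance.

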